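Rake the dowels into the grooved tray and clip the keeper on

ROBOT

A 6-joint arm with a two-finger parallel gripper is mounted at the origin on the work surface; the furniture and walls round the work are solid. World frame = base frame: x ahead of the robot, y to its left, z up, the work surface at z = 0. Lengths are in m, angles in rad, forces in N, time in s.
With the tool pointing down it reaches from about 0.375 to 0.975 m from the base axis. Payload 3.8 kg.
Tool frame: the origin (TCP) lies at the very end of the fingers, on their centre line; the grasp point (between the pads) lies 19 mm behind it; z points along the fingers, y is the direction in which the jaws open and shut (so a half turn about z gives the same grasp; the last joint's range is limited). The gripper opens to 85 mm and grips with 20 to 120 N. Pads are 22 mm wide; open, the fingers measure 114 mm over their backs; the gripper's body (76 mm by 85 mm) begins 54 mm behind the grasp point. The pads swing forward as they close: fully open they stand 13 mm farther back than shut.
Start: joints at [-0.037, 0.264, 1.604, -0, 1.274, -0.037], TCP at [0.675, -0, 0.231] pointing down, gripper open.
Joint ranges: [-2.63, 2.63], [-0.94, 2.18], [0.31, 2.57], [-1.31, 4.45], [0, 2.66], [-2.55, 2.55]. Speed limits (rad/s): [2.57, 2.57, 3.14, 3.14, 3.14, 3.14].

INTERFACE

Orientations are given as a rotation vector (axis times angle).
In Python, from workcell import status, read_camera, camera_info, order gives the robot as it stands.
- The arm moves only by the tool move_arm, never from a script. Its argument "deltas" is a list of rows, each a list of 3 entries, a list of its own where there are three numbers: the turn, a rotation vector about the world's x, y, z as a fraction of full scale, then the shift along the world's x, y, z as a fraction of full scale, then the closure, from -1 (fully open) to 1 (shut), so that 0 is half open. A call has 1 to 20 rows; each row is the pose to reach, as a shift and turn from the pose commanded when the call began; what a row does not reach only later rows make up. Full scale, the value 1, is 0.1 m for a shift and pi/2 rad for a turn. A row lasts 1/8 s, in which the tool goes at most 62.5 mm and 10.7 degrees, less where a joint would pass 70% of its speed; a pose out of reach is approached as far as the arm can. A call with a number of a shift or a turn outside -1 to 1 is refused whole. A call with a gripper value outside its range is refused whole. The fingers move at their own pace and stop on an object; "grip_force" is the grip in N (left out, the last holds). Time passes only in rows, so rows that repeat a pose let the fingers close. It gives the time, the measured TCP pose, the force and the opening at its end, in the units of the state.
- status.read_state(): the state, without advancing time (a new reading comes with each control period).
- read_camera(name): name is "scene" or "side" or "wrist"; returns (picture, depth): 480x640x3 uint8, red, green, blue; 480x640 float32, m along the optical axis (not along the pixel's ray), 0 where there is no reading.
- camera_info(name): a dict with "K" (3x3 intrinsics, pixels), "R" (3x3) and "t" (3): a world point X has camera coordinates R X + t. Camera axes: x right, y down, z forward; pixel columns grow to the right and rows downward; lengths in m; the calibration is good to about 2 mm. The wrist camera is an equidistant fisheye: a pixel r from the principal point sees the ray r / f radians off the axis. A picture is of the moment at which its call begins: read the wrist's pose just before it. camera_info takes no time and is no camera call; for the wrist camera it gives the pose at the moment of the call.
- order.finish_job(): hands the job in, once; it reports no verdict.
The state is a dict: "time": time; "q": joint angles; "joint_vel": joint speeds; "joint_torque": joint torques, N m; "tool_pos": TCP position; "tcp_rot": TCP orientation; "wrist_force": force on the tool from outside, world axes, zero at the start; "torque": the same for the moment, N m; "width": opening from 0.0 (shut) to 1.0 (fully open).
Only numpy, scipy, OpenCV 4.12 (cv2) and the standard library are available. Lean on these libraries where they do the work, as an engineer would, in place of code of your own. Each camera call takes 0.05 s, during which the arm holds its last target. There are 200 camera calls.

TASK

Get the dowel tray ready: lay the dowels that are lying loose on the bench into the tray, then take the rake and comb it across the tray until every dowel lies down in a groove (settle the ones that start in the tray with the rake, not by gripping them). Put the rake back in its rest standing upright, then set the grey keeper bar across the middle of the tray and press it down until both ends snap under the spring noses, without forcing it further. Finally press the ready button fully down and let it come up again; leave the other things on the bench alone.

Things in the scene. Friction and masses are not known exactly. Their poses are not given: they have to be found in the camera images.
- tray: Aluminium tray, fixed. Origin: centre of its underside, z up. Inside 110 (x) x 212 (y) mm, rim 36 mm up, walls 6 mm, base 124 x 316 mm. 8 grooves, 13 mm wide, run along its x at y = -70, -50 .. 70 mm; the ridges between them, and the flat aprons from the last ones to the walls, are 15.7 mm up. A dowel in a groove has its axis 11 mm up (top 16 mm); one on the ridges, 20.7 mm up.
- tray_home (a point): Where the keeper's origin is when home: on the tray's centre, 19 mm above its underside (axes as the tray's). The keeper's bar then lies on the tray's rim with its ends under the noses. The noses begin to resist about 15 mm above that, peak about 12 N, then it drops home. It goes home only when all dowels lie in the grooves.
- nose_l (a point): Tip of the left spring nose (tray y = 124 mm, 47.6 mm up; the right one is at y = -124). Round, 12 mm thick, points inward, gives way outward up to 9 mm. It sits in a clip tower 36 mm wide, 57 mm high, y = 132 to 156 mm. Two upright guide posts 8 mm thick, 54 mm high, stand at x = +-23.5, y = +-122 mm: 39 mm clear between them.
- dowel_0: Steel dowel, 10 mm diameter, 90 mm long, 55 g; starts in the tray lying askew across the ridges (may be absent). Origin: its centre; its x is its axis.
- dowel_1: Steel dowel, 10 mm diameter, 90 mm long, 55 g; starts in the tray lying askew across the ridges (may be absent). Origin: its centre; its x is its axis.
- dowel_2: Steel dowel, 10 mm diameter, 90 mm long, 55 g; starts in the tray lying askew across the ridges (may be absent). Origin: its centre; its x is its axis.
- dowel_3: Steel dowel, 10 mm diameter, 90 mm long, 55 g; starts in the tray lying askew across the ridges (may be absent). Origin: its centre; its x is its axis.
- stray_0: The same steel dowel, 10 x 90 mm, 55 g, starting loose on the bench to the right of the rake (may be absent); smooth, it rolls if knocked. Origin: its centre; its x is its axis.
- stray_1: The same steel dowel, 10 x 90 mm, 55 g, starting loose on the bench to the right of the rake (may be absent); smooth, it rolls if knocked. Origin: its centre; its x is its axis.
- stray_2: The same steel dowel, 10 x 90 mm, 55 g, starting loose on the bench to the right of the rake (may be absent); smooth, it rolls if knocked. Origin: its centre; its x is its axis.
- rake: Rake, 0.2 kg, starts upright in its rest. Origin: middle of the row of tooth tips (lowest point), z up. 8 teeth (5 mm thick, 14 mm apart, x = -49 to 49 mm, 32 mm long) in a row along its x, smooth, under a head bar 140 x 20 x 12 mm (z = 32 to 44 mm). Black upright handle on top, 26 (x) x 18 (y) mm, z = 44 to 108 mm; grip it across its 18 mm.
- rake_rest: Dark steel rest of the rake, fixed. Origin: centre of its underside. Base 150 x 60 mm; two supports at x = +-64 mm, 40 mm high, each with a notch 30 mm wide along y between lips 11 mm high, where the ends of the rake's head bar lie. Parked, the rake's origin is 8 mm above the rest's, its x along the rest's x (either way round).
- keeper: Grey keeper bar, 0.15 kg, right way up on the bench left of the tray. Origin: centre of its underside; long along its y. Rib below 30 x 200 mm, z = 0 to 17 mm; bar 30 x 256 mm, z = 17 to 25 mm, round ends; grip tab in the middle 34 (x) x 18 (y) mm, z = 25 to 61 mm, gripped across its 18 mm. Fits either way round.
- ready (a joint): Ready button, white, 28 mm across, in a black housing fixed to the bench beyond the rake rest. 0 = up, 0.006 m = fully down; springs back, about 5 N fully down.
- ready_top (a point): Centre of the button's top face; pressed straight down.
- oil_bottle: Bystander: oil bottle with a red spout, 41 x 41 x 120 mm; origin at the centre of its base.
- screw_carton: Bystander: small brown carton, 58 x 85 x 40 mm; origin at the centre of its base.

How it is judged:
On the way, in this order (a step that is already met when the one before it is completed fails the run):
1. the rake's teeth push dowels in the tray ((contact force between rake and dowel_0 above 0.1 N or contact force between rake and dowel_1 above 0.1 N or contact force between rake and dowel_2 above 0.1 N or contact force between rake and dowel_3 above 0.1 N or contact force between rake and stray_0 above 0.1 N or contact force between rake and stray_1 above 0.1 N or contact force between rake and stray_2 above 0.1 N)).
2. every dowel lies down in a groove of the tray (z of dowel_0 in the frame of tray between 0.008 and 0.014 m and angle between the x axis of each of dowel_0, dowel_1, dowel_2, dowel_3, stray_0, stray_1, stray_2 and the x axis of tray, either way round below 0.12 rad and y of dowel_0 in the frame of tray between -0.078 and 0.078 m and z of dowel_1 in the frame of tray between 0.008 and 0.014 m and y of dowel_1 in the frame of tray between -0.078 and 0.078 m and z of dowel_2 in the frame of tray between 0.008 and 0.014 m and y of dowel_2 in the frame of tray between -0.078 and 0.078 m and z of dowel_3 in the frame of tray between 0.008 and 0.014 m and y of dowel_3 in the frame of tray between -0.078 and 0.078 m and z of stray_0 in the frame of tray between 0.008 and 0.014 m and y of stray_0 in the frame of tray between -0.078 and 0.078 m and z of stray_1 in the frame of tray between 0.008 and 0.014 m and y of stray_1 in the frame of tray between -0.078 and 0.078 m and z of stray_2 in the frame of tray between 0.008 and 0.014 m and y of stray_2 in the frame of tray between -0.078 and 0.078 m), for 0.3 s.
3. with the rake back in its rest, the keeper is snapped home on the tray (all of step 2 and z of keeper in the frame of tray between 0.016 and 0.022 m and x of keeper in the frame of tray between -0.008 and 0.008 m and y of keeper in the frame of tray between -0.006 and 0.006 m and angle between the y axis of keeper and the y axis of tray, either way round below 0.08 rad and angle between keeper's own z axis and vertical below 0.06 rad and z of rake in the frame of rake_rest between 0.004 and 0.012 m and x of rake in the frame of rake_rest between -0.015 and 0.015 m and y of rake in the frame of rake_rest between -0.009 and 0.009 m and angle between rake's own z axis and vertical below 0.1 rad), for 0.2 s.
4. the ready button is pressed fully down (value of joint ready above 0.005 m).
At the end, for the whole second after the job is handed in: Every dowel down in a groove (axis under 14 mm up, within 0.12 rad); keeper home (height 19 +-3 mm, x +-8 mm, y +-6 mm, 0.08 rad); rake upright in its rest (x +-15 mm, y +-9 mm, height +-4 mm, tilt under 0.1 rad); button up; all at rest (all of step 3 and linear speed of each of rake, keeper, dowel_0, dowel_1, dowel_2, dowel_3, stray_0, stray_1, stray_2 below 0.02 m/s and value of joint ready below 0.0015 m); the robot touches nothing.
It fails at once if a dowel that started in the tray is gripped with the fingers (contact force between the fingers and dowel_0 above 8 N or contact force between the fingers and dowel_1 above 8 N or contact force between the fingers and dowel_2 above 8 N or contact force between the fingers and dowel_3 above 8 N).
It fails at once if the keeper is forced against the tray with more than 100 N (contact force between keeper and tray above 100 N).
It fails at once if a bystander is moved by more than 4 cm (distance of any of oil_bottle, screw_carton from where it was at the start of the episode above 0.04 m).
Of dowel_0, dowel_1, dowel_2, dowel_3 only 2 to 3 are there at a start; the rules pass over those that are not, and their reading is None.
Of stray_0, stray_1, stray_2 only 2 to 3 are there at a start; the rules pass over those that are not, and their reading is None.
At some moment in a run one of keeper may be knocked a few centimetres aside while the robot is not near it.
Once in a run the grip may slacken for a moment while it holds something.
It also fails if it takes over 200 s, if anything falls off the work surface, if the arm or the gripper's body presses on something with over 40 N, if the wrist force passes 120 N, or if a joint passes its speed limit or range.

## Working session

There is one attempt and no reset: what is moved stays moved. The work goes in short steps, Python scripts to look and compute and a tool call to move; the robot and the scene stay as the last step left them, time stands still between calls to the robot, and variables do not carry over. Pictures are saved under pics/ and viewed, about 12 in all and at most 16, crops included, and the job is handed in when it is done.

Besides the shell and the picture viewer there is one more tool, called after ">>>" as name(argument=value, ...), one argument or row to a line, values as JSON. move_arm: Moves the arm, as the interface text tells. Its arguments: {"type":"object","properties":{"deltas":{"type":"array","items":{"type":"array"}},"grip_force":{"type":"number"}},"required":["deltas"]}

```bash
ls; mkdir -p pics
cat > h.py <<'E'
import numpy as np, cv2
from workcell import status, read_camera, camera_info, order
from scipy.spatial.transform import Rotation as Ro
def cloud(name):
    i=camera_info(name); im,d=read_camera(name)
    K,R,t=map(np.array,(i['K'],i['R'],i['t']))
    v,u=np.mgrid[:480,:640]
    if name=='wrist':
        a=(u-K[0,2])/K[0,0]; b=(v-K[1,2])/K[1,1]; th=np.hypot(a,b)+1e-9
        k=np.tan(np.minimum(th,1.5))/th; P=np.stack([a*k*d,b*k*d,d],-1)
    else: P=np.stack([(u-K[0,2])/K[0,0]*d,(v-K[1,2])/K[1,1]*d,d],-1)
    W=(P-t)@R   # R^T (P-t)
    W[d<=0]=np.nan
    return im,d,W
def topmap(W,im,x0,x1,y0,y1,res=0.001,zmin=-1,zmax=9):
    pass
def save(n,im): cv2.imwrite('pics/'+n,cv2.cvtColor(im,cv2.COLOR_RGB2BGR))
E
python3 - <<'E'
from h import *
s=status.read_state(); print(s)
for n in('scene','side','wrist'):
    im,d,W=cloud(n); save(n+'0.png',im); np.savez(n+'0.npz',im=im,d=d,W=W)
    i=camera_info(n); print(n,i['K'],'pos',-np.array(i['R']).T@np.array(i['t']),'fwd',np.array(i['R'])[2],(d>0).mean())
E
```

```text
pics
{'time': 0.0, 'q': array([-3.68948779e-02,  2.64748999e-01,  1.60537895e+00,  9.65856567e-06,
        1.27368176e+00, -3.69214237e-02]), 'joint_vel': array([-0.00094406,  0.00036916,  0.00018987, -0.0003831 ,  0.00010557,
        0.00061658]), 'joint_torque': array([ 6.10465631e-04, -5.15121067e+01, -3.67308676e+01, -4.07824507e-05,
        1.31324201e-02,  1.46811578e-05]), 'tool_pos': array([6.74273080e-01, 3.16532747e-05, 2.29962140e-01]), 'tcp_rot': array([-2.2202614 , -2.22031404,  0.00235814]), 'wrist_force': array([ 0.01211617, -0.00337093,  0.04651113]), 'torque': array([0.02172696, 0.05680112, 0.00758568]), 'width': 0.9988725488504878}
scene [[554.31297      0.         323.43629786]
 [  0.         554.31297    235.18237089]
 [  0.           0.           1.        ]] pos [ 0.07020873 -1.04134992  0.5650247 ] fwd [ 0.42482726  0.80302338 -0.41794168] 0.77533203125
side [[554.09789917   0.         315.29727846]
 [  0.         554.09789917 248.1685309 ]
 [  0.           0.           1.        ]] pos [ 0.54167491 -1.13255982  0.95328562] fwd [ 0.01612301  0.76420009 -0.64477769] 0.90302734375
wrist [[371.64829954   0.         318.96796139]
 [  0.         371.64829954 239.97362068]
 [  0.           0.           1.        ]] pos [0.67467597 0.0751321  0.37298488] fwd [-0.0023841  -0.29903149 -0.95424027] 0.995341796875
```

View pics.

View pics/side0.png

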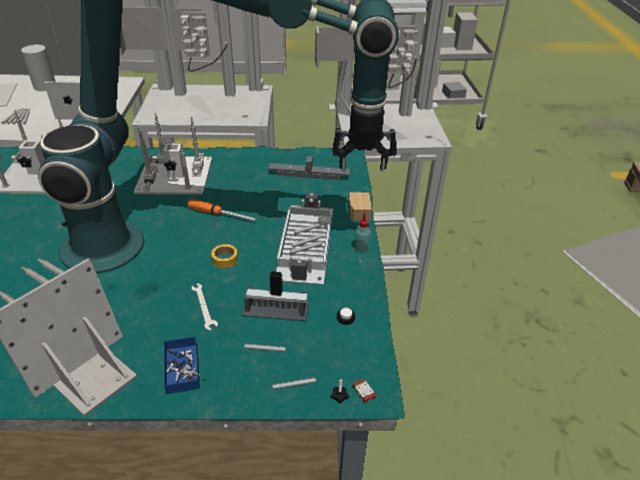

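View pics/wrist0.png

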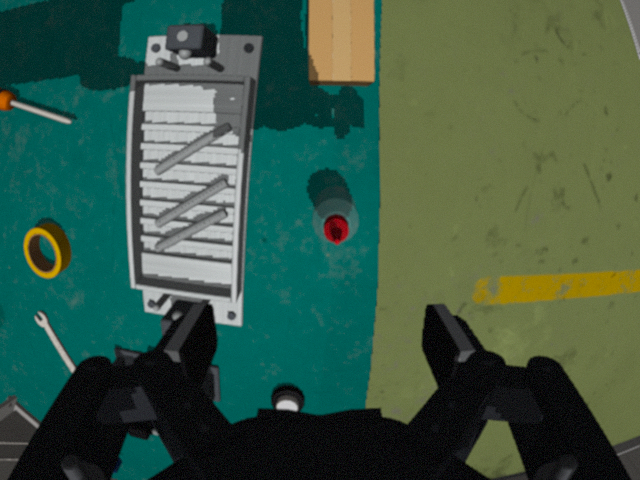

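```bash
cat >> h.py <<'E'
def load(n): z=np.load(n+'0.npz'); return z['im'],z['d'],z['W']
def blobs(W,m,minn=25):
    n,l,st,c=cv2.connectedComponentsWithStats(m.astype(np.uint8))
    for k in range(1,n):
        if st[k,4]<minn: continue
        p=W[l==k]; p=p[np.isfinite(p).all(1)]
        if len(p)<minn: continue
        r=cv2.minAreaRect((p[:,:2]*1000).astype(np.float32))
        print('px',c[k].round(),'n',st[k,4],'mid',np.median(p,0).round(4),'zrange',np.percentile(p[:,2],[2,98]).round(4),'rect',np.round(r[0],1),np.round(r[1],1),round(r[2],1))
E
python3 - <<'E'
from h import *
box=lambda W,x0,x1,y0,y1,z0,z1:(W[...,0]>x0)&(W[...,0]<x1)&(W[...,1]>y0)&(W[...,1]<y1)&(W[...,2]>z0)&(W[...,2]<z1)
for n in('side','scene'):
    im,d,W=load(n); print(n)
    hsv=cv2.cvtColor(im,cv2.COLOR_RGB2HSV)
    grey=hsv[...,1]<70
    print('bench z',np.nanmedian(W[...,2][box(W,.3,.8,-.3,.3,-.02,.02)]))
    print('strays');blobs(W,box(W,.2,.8,-.6,-.19,.003,.02)&grey&(hsv[...,2]>90))
    print('keeper bar');blobs(W,box(W,.3,.8,.2,.5,.015,.032))
    print('tab');blobs(W,box(W,.3,.8,.2,.5,.04,.07),8)
    print('rake handle');blobs(W,box(W,.35,.7,-.3,-.05,.065,.2),8)
    print('rest/bar');blobs(W,box(W,.35,.6,-.25,-.05,.025,.06),15)
    print('button');blobs(W,box(W,.62,.8,-.25,-.02,.004,.08),8)
    print('rim');blobs(W,box(W,.4,.75,-.1,.3,.031,.040),15)
    print('towers');blobs(W,box(W,.4,.7,-.1,.3,.05,.06),8)
    print('base');blobs(W,box(W,.4,.7,-.1,.3,.0035,.012)&(hsv[...,1]<60),40)
im,d,W=load('wrist'); print('wrist')
print('bench z',np.nanmedian(W[...,2][box(W,.3,.8,-.3,.3,-.02,.02)]))
print('rim');blobs(W,box(W,.4,.75,-.1,.3,.031,.040),30)
print('towers');blobs(W,box(W,.4,.7,-.1,.3,.05,.06),8)
print('tray dowels');blobs(W,box(W,.4,.7,-.06,.16,.0185,.03),30)
E
```

```text
side
bench z 0.0009543802819219687
strays
px [206. 314.] n 212 mid [ 0.311  -0.2518  0.0058] zrange [0.0031 0.0095] rect [ 307.5 -245.9] [ 28.4 109.7] 27.7
px [259. 312.] n 154 mid [ 0.431  -0.2422  0.0058] zrange [0.0032 0.0102] rect [ 433.3 -237.3] [31.8 76. ] 85.4
px [344. 315.] n 28 mid [ 0.6279 -0.2641  0.017 ] zrange [0.0107 0.0197] rect [ 626.3 -255. ] [16.1 35.1] 33.3
px [265. 347.] n 162 mid [ 0.4548 -0.349   0.0085] zrange [0.0041 0.0122] rect [ 453.1 -347. ] [16.3 88.2] 82.5
px [189. 355.] n 53 mid [ 0.2918 -0.3745  0.0128] zrange [0.0037 0.0177] rect [ 292.8 -373.4] [13.3 41.1] 28.1
px [173. 370.] n 64 mid [ 0.2672 -0.4135  0.0156] zrange [0.0034 0.0194] rect [ 268.1 -414.3] [23.4 48.4] 49.4
px [188. 371.] n 103 mid [ 0.2959 -0.4177  0.0132] zrange [0.0062 0.0187] rect [ 294.9 -412.6] [31.1 38.3] 30.0
px [294. 383.] n 196 mid [ 0.5179 -0.4418  0.0088] zrange [0.0041 0.0126] rect [ 517.3 -439.9] [89.7 15.3] 14.8
px [364. 389.] n 188 mid [ 0.6597 -0.4596  0.0133] zrange [0.0093 0.0168] rect [ 659.9 -459.4] [28.7 35.7] 25.2
keeper bar
px [309. 170.] n 582 mid [0.5485 0.3482 
[... 7821 characters left out ...]
zrange [0.0188 0.0297] rect [485.8  35.5] [192.2   6. ] 82.5
px [189.  81.] n 32 mid [0.5498 0.1247 0.0249] zrange [0.0191 0.0298] rect [548.5 124.8] [ 1.  26.2] 83.6
px [331.  82.] n 51 mid [0.6873 0.1173 0.0229] zrange [0.0206 0.0298] rect [682.3 117.6] [ 1.  35.4] 89.4
px [192. 148.] n 868 mid [0.5515 0.0592 0.0249] zrange [0.0207 0.0271] rect [548.9  58.2] [90.3 10.7] 26.8
px [191. 202.] n 808 mid [0.5466 0.0055 0.025 ] zrange [0.0209 0.027 ] rect [543.8   3.7] [90.8 10.6] 27.9
px [331. 192.] n 59 mid [0.685  0.0148 0.0241] zrange [0.019 0.03 ] rect [684.5  12.7] [29.2  6.2] 11.9
px [190. 230.] n 776 mid [ 0.5431 -0.0234  0.0249] zrange [0.0208 0.0271] rect [540.2 -25.3] [90.7 10.9] 25.3
```

View pics/scene0.png

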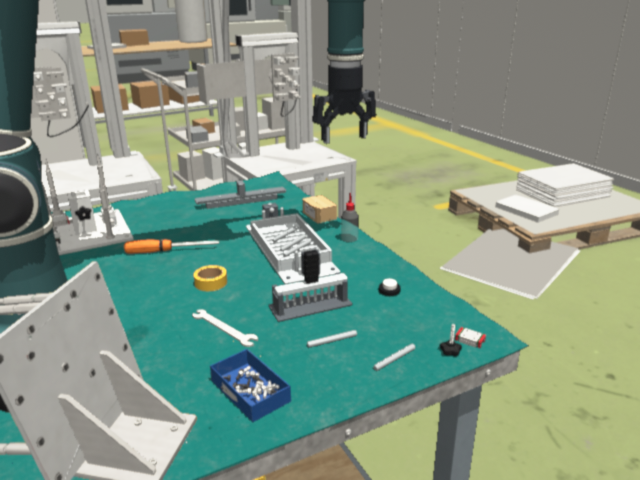

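>>> move_arm(
  deltas=[
    [[0, 0, 0.12], [0, -0.3, 0], -0.2],
    [[0, 0, 0.24], [-0.2, -0.6, 0], -0.2],
    [[0, 0, 0.36], [-0.4, -1, 0], -0.2],
    [[0, 0, 0.48], [-0.6, -1, 0], -0.2],
    [[0, 0, 0.6], [-0.8, -1, 0], -0.2],
    [[0, 0, 0.72], [-1, -1, 0], -0.2],
    [[0, 0, 0.84], [-1, -1, 0], -0.2],
    [[0, 0, 0.926], [-1, -1, 0], -0.2],
    [[0, 0, 0.926], [-1, -1, 0], -0.2],
  ],
)

```text
time: 1.27
tool_pos: [0.5747, -0.1, 0.231]
tcp_rot: [-0.185, -3.136, -0.0]
wrist_force: [0.6, -0.4, 0.7]
width: 0.6
```

>>> move_arm(
  deltas=[
    [[0, 0, 0], [-0.4, -0.5, 0], -0.2],
    [[0, 0, 0], [-0.8, -1, 0], -0.2],
    [[0, 0, 0], [-1, -1, 0], -0.2],
  ],
)

```text
time: 1.65
tool_pos: [0.4732, -0.2024, 0.231]
tcp_rot: [-0.192, -3.135, 0.001]
wrist_force: [1.0, 0.2, 0.7]
width: 0.6
```

>>> move_arm(
  deltas=[
    [[0, 0, 0], [-0.2, -0.5, -0.3], -0.2],
    [[0, 0, 0], [-0.47, -1, -0.6], -0.2],
    [[0, 0, 0], [-0.47, -1, -1], -0.2],
    [[0, 0, 0], [-0.47, -1, -1], -0.2],
  ],
)

```text
time: 2.15
tool_pos: [0.4249, -0.2985, 0.1277]
tcp_rot: [-0.188, -3.129, -0.008]
wrist_force: [-0.6, -0.2, 0.8]
width: 0.601
```

>>> move_arm(
  deltas=[
    [[0, 0, 0], [0, -0.43, -0.2], -0.2],
    [[0, 0, 0], [0, -0.43, -0.2], -0.2],
    [[0, 0, 0], [0, -0.43, -0.2], -0.2],
    [[0, 0, 0], [0, -0.43, -0.2], -0.2],
  ],
)

```text
time: 2.65
tool_pos: [0.4289, -0.3425, 0.1126]
tcp_rot: [0.181, 3.135, -0.001]
wrist_force: [1.0, -0.2, 0.4]
width: 0.597
```

```bash
cat >> h.py <<'E'
def st():
    s=status.read_state(); R=Ro.from_rotvec(s['tcp_rot']).as_matrix()
    print('t',round(s['time'],2),'tcp',s['tool_pos'].round(4),'jaw',round(np.degrees(np.arctan2(R[1,1],R[0,1])),2),'z',R[:,2].round(3),'F',s['wrist_force'].round(1),'w',round(s['width'],3)); return s
box=lambda W,x0,x1,y0,y1,z0,z1:(W[...,0]>x0)&(W[...,0]<x1)&(W[...,1]>y0)&(W[...,1]<y1)&(W[...,2]>z0)&(W[...,2]<z1)
E
python3 - <<'E'
from h import *
st(); im,d,W=cloud('wrist'); save('w1.png',im)
hsv=cv2.cvtColor(im,cv2.COLOR_RGB2HSV)
print(np.nanmedian(W[...,2][box(W,.3,.8,-.5,-.2,-.02,.02)]))
blobs(W,box(W,.35,.6,-.5,-.3,.004,.02)&(hsv[...,1]<70)&(hsv[...,2]>90),60)
E
```

```text
t 2.65 tcp [ 0.4289 -0.3425  0.1126] jaw 83.38 z [ 0.001 -0.001 -1.   ] F [ 1.  -0.2  0.4] w 0.597
0.0003737220492630231
px [317. 266.] n 1510 mid [ 0.4484 -0.3476  0.0092] zrange [0.006 0.011] rect [ 451.6 -347.9] [ 9.8 90.5] 84.3
px [198. 321.] n 355 mid [ 0.4854 -0.4467  0.0093] zrange [0.006  0.0112] rect [ 486.6 -447.2] [28.9  9.5] 12.3
```

View pics/w1.png

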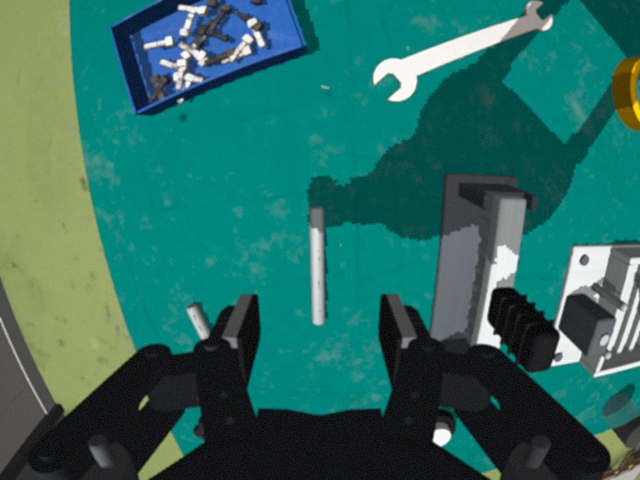

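>>> move_arm(
  deltas=[
    [[0, 0, 0.01], [-0.01, -0.025, -0.4], -0.4],
    [[0, 0, 0.01], [-0.01, -0.025, -0.7], -0.4],
    [[0, 0, 0.01], [-0.01, -0.025, -1], -0.4],
    [[0, 0, 0.01], [-0.01, -0.025, -1], -0.4],
  ],
)

```text
time: 3.2
tool_pos: [0.4253, -0.3433, 0.0094]
tcp_rot: [-0.157, -3.134, -0.005]
wrist_force: [-0.3, 0.4, -0.1]
width: 0.699
```

>>> move_arm(
  deltas=[
    [[0, 0, 0], [0, 0, -0.07], 0],
    [[0, 0, 0], [0, 0, -0.07], 0.4],
    [[0, 0, 0], [0, 0, -0.07], 1],
    [[0, 0, 0], [0, 0, -0.07], 1],
    [[0, 0, 0], [0, 0, -0.07], 1],
    [[0, 0, 0], [0, 0, -0.07], 1],
    [[0, 0, 0], [0, 0, -0.07], 1],
  ],
  grip_force=60,
)

```text
time: 4.08
tool_pos: [0.4278, -0.3462, 0.0058]
tcp_rot: [0.158, 3.136, -0.002]
wrist_force: [-1.2, 0.8, 5.7]
width: 0.071
```

>>> move_arm(
  deltas=[
    [[0, 0, 0], [0, 0, 0.3], 1],
    [[0, 0, 0], [0, 0, 0.6], 1],
    [[0, 0, 0], [0, 0, 1], 1],
    [[0, 0, 0], [0, 0, 1], 1],
  ],
)

```text
time: 4.58
tool_pos: [0.4296, -0.3478, 0.1087]
tcp_rot: [0.158, 3.131, -0.009]
wrist_force: [-0.1, -0.0, -1.7]
width: 0.065
```

Run:
```python
from h import *
st(); im,d,W=cloud('wrist'); save('w2.png',im[150:,100:540])
```

```text
t 4.58 tcp [ 0.4296 -0.3478  0.1087] jaw 84.23 z [ 0.006 -0.006 -1.   ] F [-0.1 -0.  -1.7] w 0.065
```

View pics/w2.png

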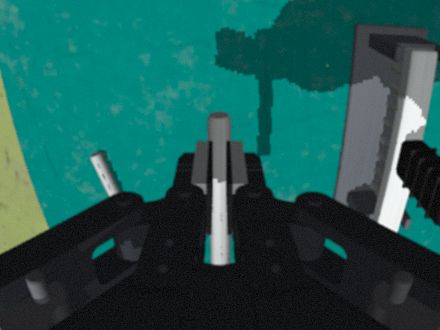

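>>> move_arm(
  deltas=[
    [[0, 0, 0], [0, 0, 0.5], 1],
    [[0, 0, 0], [0, 0, 1], 1],
    [[0, 0, -0.005], [0.2, 0.3, 1], 1],
    [[0, 0, -0.005], [0.4, 0.6, 1], 1],
    [[0, 0, -0.005], [0.6, 1, 1], 1],
  ],
)

```text
time: 5.25
tool_pos: [0.4866, -0.2446, 0.2027]
tcp_rot: [-0.172, -3.135, -0.001]
wrist_force: [-0.2, -0.8, -0.5]
width: 0.07
```

>>> move_arm(
  deltas=[
    [[0, 0, 0], [0.1, 0.4, 0], 1],
    [[0, 0, 0], [0.2, 0.8, 0], 1],
    [[0, 0, 0], [0.36, 1, 0], 1],
  ],
)

```text
time: 5.62
tool_pos: [0.5218, -0.1432, 0.2022]
tcp_rot: [-0.168, -3.134, -0.002]
wrist_force: [1.2, -0.2, -1.1]
width: 0.068
```

>>> move_arm(
  deltas=[
    [[0, 0, 0], [0, 0.4, 0], 1],
    [[0, 0, 0], [0, 0.8, 0], 1],
    [[0, 0, 0], [0, 1, 0], 1],
  ],
)

```text
time: 6.0
tool_pos: [0.5217, -0.0435, 0.2022]
tcp_rot: [-0.168, -3.134, -0.001]
wrist_force: [-1.0, -0.3, -0.8]
width: 0.067
```

>>> move_arm(
  deltas=[
    [[0, 0, 0], [0, 0.4, 0], 1],
    [[0, 0, 0], [0, 0.8, 0], 1],
    [[0, 0, 0], [0, 1, 0], 1],
  ],
)

```text
time: 6.38
tool_pos: [0.5217, 0.0562, 0.2023]
tcp_rot: [-0.168, -3.134, -0.0]
wrist_force: [0.1, 1.1, -0.4]
width: 0.061
```

>>> move_arm(
  deltas=[
    [[0, 0, 0], [0, 0.3, -0.3], 1],
    [[0, 0, 0], [0, 0.46, -0.6], 1],
    [[0, 0, 0], [0, 0.46, -1], 1],
    [[0, 0, 0], [0, 0.46, -1], 1],
    [[0, 0, 0], [0, 0.46, -1], 1],
  ],
)

```text
time: 7.0
tool_pos: [0.523, 0.1003, 0.1044]
tcp_rot: [-0.171, -3.136, 0.0]
wrist_force: [0.4, -0.7, -0.3]
width: 0.065
```

Run:
```python
from h import *
st(); im,d,W=cloud('wrist'); save('w3.png',im)
blobs(W,box(W,.45,.65,.05,.2,.085,.13),40)
blobs(W,box(W,.48,.65,.1,.2,.031,.04),40)
```

```text
t 7.0 tcp [0.523  0.1003 0.1044] jaw 83.78 z [-0.001 -0.    -1.   ] F [ 0.4 -0.7 -0.3] w 0.065
px [319. 326.] n 4261 mid [0.5171 0.0979 0.1087] zrange [0.104  0.1292] rect [541.3  93. ] [32.4 82.3] 74.8
px [361. 244.] n 1958 mid [0.5117 0.1278 0.0358] zrange [0.0319 0.0372] rect [535.8 115.1] [37.  95.7] 86.0
px [389. 254.] n 73 mid [0.5262 0.1412 0.0359] zrange [0.0314 0.0399] rect [527.2 142.2] [4.3 8.3] 25.2
px [417. 271.] n 252 mid [0.538  0.1573 0.0357] zrange [0.0312 0.0398] rect [540.9 159.5] [14.  28.9] 29.3
px [385. 321.] n 80 mid [0.573  0.1368 0.0355] zrange [0.0311 0.0399] rect [573.4 137.3] [3.6 7.4] 13.3
```

View pics/w3.png

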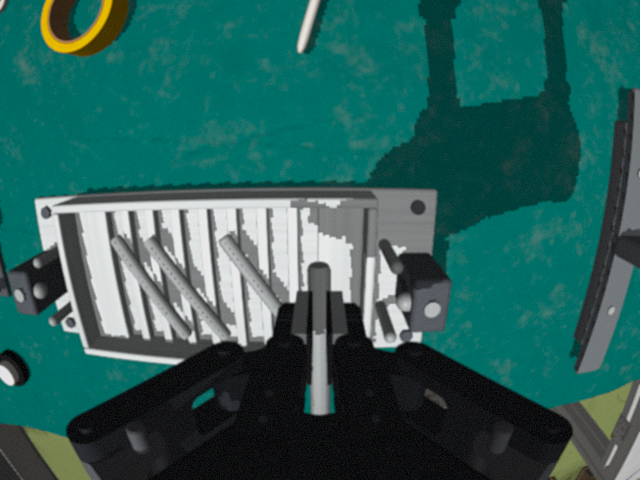

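>>> move_arm(
  deltas=[
    [[0, 0, 0], [0, 0, -0.3], 1],
    [[0, 0, 0], [0, 0, -0.6], 1],
    [[0, 0, 0], [0, 0, -0.8], 1],
    [[0, 0, 0], [0, 0, -0.83], 1],
    [[0, 0, 0], [0, 0, -0.83], 1],
    [[0, 0, 0], [0, 0, -0.83], 0.75],
    [[0, 0, 0], [0, 0, -0.83], 0.7],
    [[0, 0, 0], [0, 0, -0.83], 0.7],
    [[0, 0, 0], [0, 0, -0.75], 0.7],
    [[0, 0, 0], [0, 0, -0.6], 0.7],
    [[0, 0, 0], [0, 0, -0.2], 0.7],
    [[0, 0, 0], [0, 0, 0.2], 0.5],
    [[0, 0, 0], [0, 0, 0.2], 0.2],
  ],
)

```text
time: 8.68
tool_pos: [0.5268, 0.1011, 0.1298]
tcp_rot: [0.17, 3.127, 0.003]
wrist_force: [-0.2, 0.1, 0.3]
width: 0.399
```

Run:
```python
from h import *
st(); im,d,W=cloud('wrist'); save('w4.png',im)
blobs(W,box(W,.48,.605,-.08,.125,.0195,.03),150)
```

```text
t 8.68 tcp [0.5268 0.1011 0.1298] jaw 83.79 z [ 0.01   0.001 -1.   ] F [-0.2  0.1  0.3] w 0.399
px [283. 181.] n 280 mid [0.4848 0.0795 0.0255] zrange [0.0209 0.0279] rect [484.8  79.5] [91.   1.1] 83.9
px [318. 261.] n 1579 mid [0.5447 0.0973 0.0248] zrange [0.0212 0.0266] rect [548.6  97. ] [ 9.9 90.5] 84.3
px [264. 267.] n 1545 mid [0.5447 0.0576 0.0247] zrange [0.0207 0.0266] rect [548.5  58.5] [90.6 10.2] 27.5
px [160. 268.] n 1369 mid [ 0.5385 -0.024   0.0248] zrange [0.0202 0.0266] rect [540.4 -24.7] [90.1 11.4] 25.7
px [194. 268.] n 1448 mid [0.5407 0.0041 0.0247] zrange [0.0203 0.0266] rect [543.1   3.8] [89.7 10.4] 27.7
px [176. 327.] n 780 mid [ 0.5901 -0.0235  0.0248] zrange [0.0198 0.0298] rect [589.8 -27.4] [105.8   2.4] 83.9
px [311. 331.] n 441 mid [0.6021 0.0855 0.0248] zrange [0.0197 0.0297] rect [602.1  86.4] [50.1  2.1] 84.4
```

View pics/w4.png

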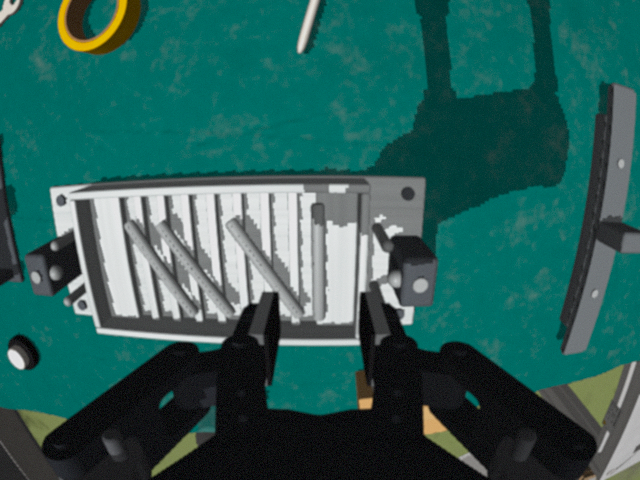

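>>> move_arm(
  deltas=[
    [[0, 0, 0], [0, -0.2, 0.5], 0],
    [[0, 0, 0.1], [0, -0.5, 0.9], 0],
    [[0, 0, 0.213], [0.1, -0.8, 0.9], 0],
    [[0, 0, 0.213], [0.187, -1, 0.9], 0],
  ],
)

```text
time: 9.22
tool_pos: [0.5414, -0.0006, 0.2138]
tcp_rot: [0.35, -3.121, -0.0]
wrist_force: [0.5, 0.5, -0.7]
width: 0.504
```

>>> move_arm(
  deltas=[
    [[0, 0, 0], [0, -0.5, 0], 0],
    [[0, 0, 0], [0, -1, 0], 0],
  ],
)

```text
time: 9.48
tool_pos: [0.5407, -0.1003, 0.2123]
tcp_rot: [0.35, -3.119, -0.002]
wrist_force: [0.9, -0.8, -0.2]
width: 0.498
```

>>> move_arm(
  deltas=[
    [[0, 0, 0], [0, -0.5, 0], 0],
    [[0, 0, 0], [0, -1, 0], 0],
  ],
)

```text
time: 9.72
tool_pos: [0.5406, -0.2006, 0.2121]
tcp_rot: [0.348, -3.119, -0.003]
wrist_force: [0.7, 0.3, 0.6]
width: 0.5
```

>>> move_arm(
  deltas=[
    [[0, 0, 0], [0, -0.5, 0], 0],
    [[0, 0, 0], [0, -1, 0], 0],
  ],
)

```text
time: 9.98
tool_pos: [0.5407, -0.3005, 0.2119]
tcp_rot: [0.348, -3.12, -0.004]
wrist_force: [0.1, -0.5, 0.9]
width: 0.498
```

>>> move_arm(
  deltas=[
    [[0, 0, 0], [0, -0.5, -0.3], 0],
    [[0, 0, 0], [0, -1, -0.6], 0],
    [[0, 0, 0], [0, -1, -1], 0],
  ],
)

```text
time: 10.35
tool_pos: [0.5411, -0.4033, 0.1121]
tcp_rot: [0.343, -3.123, 0.001]
wrist_force: [0.2, 0.4, 0.1]
width: 0.5
```

>>> move_arm(
  deltas=[
    [[0, 0, 0], [0, -0.35, 0], 0],
    [[0, 0, 0], [0, -0.35, 0], 0],
    [[0, 0, 0], [0, -0.35, 0], 0],
  ],
)

```text
time: 10.72
tool_pos: [0.5412, -0.4338, 0.1129]
tcp_rot: [0.351, -3.121, -0.003]
wrist_force: [0.4, -0.9, -0.2]
width: 0.495
```

Run:
```python
from h import *
st(); im,d,W=cloud('wrist'); save('w5.png',im)
hsv=cv2.cvtColor(im,cv2.COLOR_RGB2HSV)
blobs(W,box(W,.4,.6,-.52,-.38,.004,.02)&(hsv[...,1]<70)&(hsv[...,2]>90),60)
```

```text
t 10.72 tcp [ 0.5412 -0.4338  0.1129] jaw 102.83 z [-0.002  0.002 -1.   ] F [ 0.4 -0.9 -0.2] w 0.495
px [317. 199.] n 1687 mid [ 0.513  -0.4426  0.0093] zrange [0.0059 0.011 ] rect [ 517.1 -441.7] [89.2  9.4] 11.7
```

>>> move_arm(
  deltas=[
    [[0, 0, -0.006], [0, -0.02, -0.4], -0.2],
    [[0, 0, -0.006], [0, -0.02, -0.7], -0.2],
    [[0, 0, -0.006], [0, -0.02, -1], -0.2],
    [[0, 0, -0.006], [0, -0.02, -1], -0.2],
  ],
)

```text
time: 11.28
tool_pos: [0.5398, -0.4336, 0.0113]
tcp_rot: [0.34, -3.119, -0.008]
wrist_force: [-0.6, 0.6, 0.2]
width: 0.593
```

>>> move_arm(
  deltas=[
    [[0, 0, 0], [0, 0, -0.1], 0],
    [[0, 0, 0], [0, 0, -0.1], 0.4],
    [[0, 0, 0], [0, 0, -0.1], 1],
    [[0, 0, 0], [0, 0, -0.1], 1],
    [[0, 0, 0], [0, 0, -0.1], 1],
    [[0, 0, 0], [0, 0, -0.1], 1],
    [[0, 0, 0], [0, 0, -0.1], 1],
    [[0, 0, 0], [0, 0, 0.2], 1],
    [[0, 0, 0], [0, 0, 0.6], 1],
    [[0, 0, 0], [0, 0, 1], 1],
    [[0, 0, 0], [0, 0, 1], 1],
  ],
)

```text
time: 12.65
tool_pos: [0.5443, -0.4389, 0.1193]
tcp_rot: [-0.339, 3.117, -0.011]
wrist_force: [-0.3, -0.8, -0.9]
width: 0.064
```

Run:
```python
from h import *
st(); im,d,W=cloud('wrist'); save('w6.png',im)
hsv=cv2.cvtColor(im,cv2.COLOR_RGB2HSV)
blobs(W,box(W,.4,.6,-.52,-.38,.004,.02)&(hsv[...,1]<70)&(hsv[...,2]>90),60)
m=box(W,.4,.6,-.52,-.38,.06,.125)&(hsv[...,1]<70)&(hsv[...,2]>90)
blobs(W,m,60)
```

```text
t 12.65 tcp [ 0.5443 -0.4389  0.1193] jaw 102.41 z [ 0.007 -0.006 -1.   ] F [-0.3 -0.8 -0.9] w 0.064
px [320. 232.] n 4107 mid [ 0.5077 -0.4476  0.1225] zrange [0.1191 0.1241] rect [ 519.4 -445.2] [90.2  9.6] 11.5
```

>>> move_arm(
  deltas=[
    [[0, 0, 0], [0, 0, 0.5], 1],
    [[0, 0, -0.1], [0, 0.3, 0.9], 1],
    [[0, 0, -0.206], [0, 0.7, 0.9], 1],
    [[0, 0, -0.206], [0, 1, 0.9], 1],
  ],
)

```text
time: 13.2
tool_pos: [0.5409, -0.3348, 0.2026]
tcp_rot: [-0.17, -3.135, -0.002]
wrist_force: [0.1, -0.4, -1.1]
width: 0.063
```

>>> move_arm(
  deltas=[
    [[0, 0, 0], [0, 0.4, 0], 1],
    [[0, 0, 0], [0, 0.8, 0], 1],
    [[0, 0, 0], [0, 1, 0], 1],
  ],
)

```text
time: 13.58
tool_pos: [0.5405, -0.2343, 0.202]
tcp_rot: [-0.165, -3.134, -0.002]
wrist_force: [0.1, -0.1, -0.7]
width: 0.064
```

>>> move_arm(
  deltas=[
    [[0, 0, 0], [0.1, 0.4, 0], 1],
    [[0, 0, 0], [0.146, 0.8, 0], 1],
    [[0, 0, 0], [0.146, 1, 0], 1],
  ],
)

```text
time: 13.95
tool_pos: [0.556, -0.1352, 0.2031]
tcp_rot: [-0.165, -3.136, -0.0]
wrist_force: [0.1, -0.2, -0.9]
width: 0.064
```

>>> move_arm(
  deltas=[
    [[0, 0, 0], [0, 0.4, -0.2], 1],
    [[0, 0, 0], [0, 0.743, -0.5], 1],
    [[0, 0, 0], [0, 0.743, -0.9], 1],
    [[0, 0, 0], [0, 0.743, -1], 1],
    [[0, 0, 0], [0, 0.743, -1], 1],
  ],
)

```text
time: 14.58
tool_pos: [0.5558, -0.0628, 0.1036]
tcp_rot: [-0.169, -3.135, 0.0]
wrist_force: [0.1, -0.5, -0.1]
width: 0.068
```

>>> move_arm(
  deltas=[
    [[0, 0, 0], [0, 0, -0.3], 1],
    [[0, 0, 0], [0, 0, -0.6], 1],
    [[0, 0, 0], [0, 0, -0.8], 1],
    [[0, 0, 0], [0, 0, -0.83], 1],
    [[0, 0, 0], [0, 0, -0.83], 1],
    [[0, 0, 0], [0, 0, -0.83], 0.75],
    [[0, 0, 0], [0, 0, -0.83], 0.7],
    [[0, 0, 0], [0, 0, -0.83], 0.7],
    [[0, 0, 0], [0, 0, -0.75], 0.7],
    [[0, 0, 0], [0, 0, -0.6], 0.7],
    [[0, 0, 0], [0, 0, -0.2], 0.7],
    [[0, 0, 0], [0, 0, 0.4], 0.5],
    [[0, 0, 0], [0, 0, 1], 0.2],
    [[0, 0, 0], [0, 0, 1], 0.2],
  ],
)

```text
time: 16.32
tool_pos: [0.561, -0.0629, 0.2129]
tcp_rot: [0.167, 3.123, -0.002]
wrist_force: [0.7, -0.0, 0.1]
width: 0.4
```

Run:
```python
from h import *
st(); im,d,W=cloud('wrist'); save('w7.png',im)
blobs(W,box(W,.48,.605,-.1,.125,.0195,.03),250)
print('handle');blobs(W,box(W,.4,.56,-.3,-.18,.07,.13),50)
print('bar');blobs(W,box(W,.35,.6,-.3,-.15,.045,.06),50)
print('btn');hsv=cv2.cvtColor(im,cv2.COLOR_RGB2HSV)
blobs(W,box(W,.55,.75,-.35,-.15,.012,.05)&(hsv[...,1]<60)&(hsv[...,2]>120),40)
```

```text
t 16.32 tcp [ 0.561  -0.0629  0.2129] jaw 83.88 z [ 0.014 -0.002 -1.   ] F [ 0.7 -0.   0.1] w 0.4
px [319. 176.] n 1108 mid [ 0.5303 -0.0611  0.0248] zrange [0.021  0.0268] rect [532.9 -61. ] [ 9.9 89.8] 83.7
px [483. 179.] n 884 mid [0.547  0.0953 0.0245] zrange [0.0203 0.0266] rect [548.3  96.2] [10.3 89.5] 83.8
px [359. 180.] n 1058 mid [ 0.5382 -0.0263  0.0248] zrange [0.021  0.0267] rect [540.  -25.3] [89.9 10.6] 25.4
px [390. 181.] n 1020 mid [0.5413 0.0021 0.0247] zrange [0.0208 0.0268] rect [543.4   3.3] [90.5 10.6] 28.2
px [446. 181.] n 907 mid [0.5459 0.0556 0.0246] zrange [0.0209 0.0268] rect [549.1  57.7] [90.9 11. ] 26.3
px [507. 205.] n 293 mid [0.5744 0.122  0.0246] zrange [0.0198 0.0297] rect [572.3 122.2] [ 2.7 65.7] 84.5
px [393. 235.] n 666 mid [5.927e-01 4.000e-04 2.530e-02] zrange [0.0197 0.0298] rect [593.6  11.5] [209.7   4.2] 82.9
handle
px [ 99. 147.] n 1579 mid [ 0.4735 -0.2207  0.1059] zrange [0.0711 0.1172] rect [ 473.  -227.6] [18.9 27.5] 83.1
bar
px [128. 139.] n 2983 mid [ 0.4662 -0.225   0.052 ] zrange [0.0457 0.0548] rect [ 472.2 -224.3] [ 29.7 142.8] 83.1
px [107.  72.] n 81 mid [ 0.4048 -0.2379  0.0505] zrange [0.0452 0.0523] rect [ 404.6 -238.5] [ 6.1 10.2] 75.6
px [148. 207.] n 77 mid [ 0.5343 -0.2168  0.0506] zrange [0.0455 0.0523] rect [ 534.5 -217.9] [5.4 9.7] 84.8
px [116. 208.] n 67 mid [ 0.5308 -0.2516  0.0505] zrange [0.0453 0.0522] rect [ 531.1 -252.3] [5.1 9.8] 82.9
btn
px [150. 293.] n 387 mid [ 0.6322 -0.2545  0.0221] zrange [0.0135 0.0238] rect [ 634.5 -258.6] [26.3 34.4] 34.8
```

View pics/w7.png

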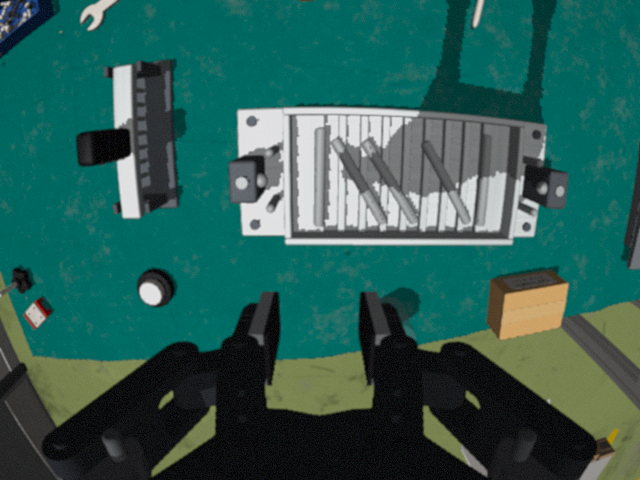

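>>> move_arm(
  deltas=[
    [[0, 0, 0], [-0.3, -0.5, 0], 0],
    [[0, 0, 0], [-0.6, -1, 0], 0],
    [[0, 0, 0], [-0.83, -1, 0], 0],
  ],
)

```text
time: 16.75
tool_pos: [0.471, -0.1644, 0.2029]
tcp_rot: [-0.173, -3.134, 0.0]
wrist_force: [-0.4, -0.2, 0.4]
width: 0.498
```

>>> move_arm(
  deltas=[
    [[0, 0, 0], [0, -0.5, 0], 0],
    [[0, 0, 0], [0, -0.67, 0], 0],
    [[0, 0, 0], [0, -0.67, -0.2], 0],
    [[0, 0, 0], [0, -0.67, -0.5], 0],
    [[0, 0, 0], [0, -0.67, -0.7], 0],
    [[0, 0, 0], [0, -0.67, -0.7], 0],
  ],
)

```text
time: 17.5
tool_pos: [0.4712, -0.2276, 0.1314]
tcp_rot: [-0.167, -3.131, -0.005]
wrist_force: [0.6, 0.1, 0.3]
width: 0.498
```

>>> move_arm(
  deltas=[
    [[0, 0, 0], [0, 0, -0.3], 0],
    [[0, 0, 0], [0, 0, -0.6], 0],
    [[0, 0, 0], [0, 0, -0.7], 0],
    [[0, 0, 0], [0, 0, -0.7], 0],
  ],
)

```text
time: 18.0
tool_pos: [0.4733, -0.229, 0.0643]
tcp_rot: [-0.167, -3.136, -0.001]
wrist_force: [0.3, 0.2, -0.5]
width: 0.5
```

Run:
```python
from h import *
st(); im,d,W=cloud('wrist'); save('w8.png',im)
blobs(W,box(W,.4,.56,-.3,-.18,.109,.125),30)
```

```text
t 18.0 tcp [ 0.4733 -0.229   0.0643] jaw 83.89 z [-0.001  0.    -1.   ] F [ 0.3  0.2 -0.5] w 0.5
px [192. 373.] n 4538 mid [ 0.4613 -0.2704  0.1205] zrange [0.1101 0.1246] rect [ 468.4 -268.1] [36.8 27.1] 83.5
px [442. 373.] n 4115 mid [ 0.47   -0.1903  0.1203] zrange [0.1099 0.1245] rect [ 476.5 -194.8] [29.6 29.2] 90.0
px [324. 374.] n 3821 mid [ 0.4687 -0.2283  0.1155] zrange [0.1098 0.117 ] rect [ 472.4 -228.6] [18.1 26.6] 84.1
```

View pics/w8.png

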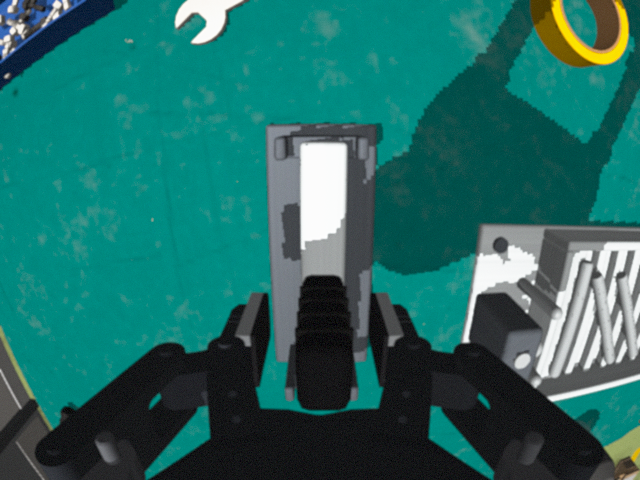

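>>> move_arm(
  deltas=[
    [[0, 0, 0], [0, 0, 0], 0.5],
    [[0, 0, 0], [0, 0, 0], 1],
    [[0, 0, 0], [0, 0, 0], 1],
    [[0, 0, 0], [0, 0, 0], 1],
    [[0, 0, 0], [0, 0, 0], 1],
    [[0, 0, 0], [0, 0, 0], 1],
  ],
  grip_force=110,
)

```text
time: 18.8
tool_pos: [0.4744, -0.2296, 0.0657]
tcp_rot: [0.168, 3.135, -0.001]
wrist_force: [-0.6, 1.9, 5.9]
width: 0.197
```

>>> move_arm(
  deltas=[
    [[0, 0, 0], [0, 0, 0.2], 1],
    [[0, 0, 0], [0, 0, 0.5], 1],
    [[0, 0, 0], [0, 0, 0.9], 1],
    [[0, 0, 0], [0, 0, 0.9], 1],
    [[0, 0, 0], [0, 0, 0.9], 1],
  ],
)

```text
time: 19.42
tool_pos: [0.4724, -0.2288, 0.1531]
tcp_rot: [-0.168, -3.135, -0.001]
wrist_force: [0.1, 0.4, -2.5]
width: 0.197
```

Run:
```python
from h import *
st(); im,d,W=cloud('side')
print('bar/handle');blobs(W,box(W,.35,.6,-.3,-.15,.115,.15),30)
blobs(W,box(W,.35,.6,-.3,-.15,.085,.15),30)
print('low');blobs(W,box(W,.35,.6,-.3,-.15,.035,.06),30)
```

```text
t 19.43 tcp [ 0.4724 -0.2288  0.1531] jaw 83.88 z [-0.002  0.001 -1.   ] F [ 0.1  0.4 -2.5] w 0.197
bar/handle
px [274. 268.] n 606 mid [ 0.4724 -0.2345  0.1381] zrange [0.1175 0.1448] rect [ 470.8 -230.3] [ 25.9 140.6] 83.5
px [274. 270.] n 715 mid [ 0.4716 -0.2337  0.137 ] zrange [0.1003 0.1443] rect [ 470.8 -230.3] [ 25.9 140.6] 83.5
low
px [248. 295.] n 81 mid [ 0.407  -0.219   0.0418] zrange [0.0359 0.0526] rect [ 406.6 -222.2] [43.1 11.2] 84.0
px [303. 299.] n 77 mid [ 0.5345 -0.2337  0.042 ] zrange [0.0357 0.0524] rect [ 534.  -236.8] [41.6 10. ] 86.4
```

>>> move_arm(
  deltas=[
    [[0, 0, 0], [0.1, 0.3, 0.1], 1],
    [[0, 0, 0], [0.3, 0.6, 0.1], 1],
    [[0, 0, 0], [0.4, 1, 0.1], 1],
    [[0, 0, 0], [0.4, 1, 0.1], 1],
  ],
)

```text
time: 19.98
tool_pos: [0.5122, -0.1266, 0.1618]
tcp_rot: [-0.162, -3.133, -0.003]
wrist_force: [-0.4, -1.1, -2.2]
width: 0.2
```

>>> move_arm(
  deltas=[
    [[0, 0, 0], [0.1, 0.4, 0], 1],
    [[0, 0, 0], [0.176, 0.526, 0], 1],
    [[0, 0, 0], [0.176, 0.526, -0.3], 1],
    [[0, 0, 0], [0.176, 0.526, -0.5], 1],
    [[0, 0, 0], [0.176, 0.526, -0.6], 1],
    [[0, 0, 0], [0.176, 0.526, -0.6], 1],
    [[0, 0, 0], [0.176, 0.526, -0.6], 1],
  ],
)

```text
time: 20.85
tool_pos: [0.5316, -0.0771, 0.105]
tcp_rot: [0.168, 3.136, -0.001]
wrist_force: [-0.7, -0.1, -2.3]
width: 0.194
```

Run:
```python
from h import *
s=st(); im,d,W=cloud('side'); save('s9.png',cv2.resize(im[170:320,220:400],None,fx=4,fy=4,interpolation=cv2.INTER_CUBIC))
blobs(W,box(W,.45,.62,-.12,-.05,.06,.08),30)
```

```text
t 20.85 tcp [ 0.5316 -0.0771  0.105 ] jaw 83.86 z [ 0.001 -0.    -1.   ] F [-0.7 -0.1 -2.3] w 0.194
```

View pics/s9.png

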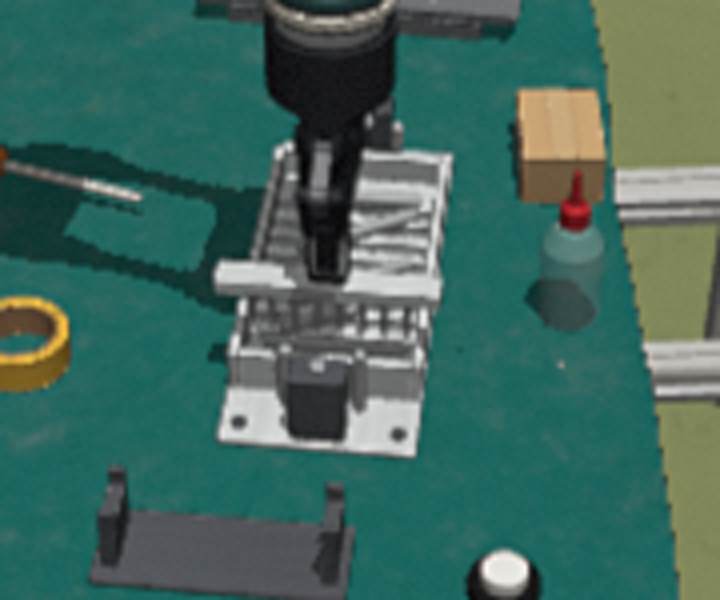

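>>> move_arm(
  deltas=[
    [[0, 0, 0], [0, 0, -0.1], 1],
    [[0, 0, 0], [0, 0, -0.2], 1],
    [[0, 0, 0], [0, 0, -0.28], 1],
    [[0, 0, 0], [0, 0, -0.28], 1],
    [[0, 0, 0], [0, 0, -0.28], 1],
  ],
)

```text
time: 21.52
tool_pos: [0.5309, -0.0766, 0.0762]
tcp_rot: [-0.168, -3.137, -0.0]
wrist_force: [-0.6, 0.3, -1.6]
width: 0.193
```

>>> move_arm(
  deltas=[
    [[0, 0, 0], [0.006, 0.05, 0], 1],
    [[0, 0, 0], [0.011, 0.1, 0], 1],
    [[0, 0, 0], [0.017, 0.15, 0], 1],
    [[0, 0, 0], [0.022, 0.2, 0], 1],
    [[0, 0, 0], [0.027, 0.25, 0], 1],
    [[0, 0, 0], [0.033, 0.3, 0], 1],
    [[0, 0, 0], [0.038, 0.35, 0], 1],
    [[0, 0, 0], [0.044, 0.4, 0], 1],
  ],
)

```text
time: 22.52
tool_pos: [0.5353, -0.0363, 0.0763]
tcp_rot: [0.168, 3.137, -0.0]
wrist_force: [-0.1, -0.2, -1.8]
width: 0.199
```

```bash
cat >> h.py <<'E'
C=np.array([.540,.019]); a=np.radians(-6.2); EX=np.array([np.cos(a),np.sin(a)]); EY=np.array([-np.sin(a),np.cos(a)])
def tf(x,y): p=np.array([x,y])-C; return (p@EX*1000).round(1),(p@EY*1000).round(1)
E
python3 - <<'E'
from h import *
s=st(); print(tf(*s['tool_pos'][:2])); im,d,W=cloud('wrist'); save('w10.png',im)
blobs(W,box(W,.47,.62,-.1,.125,.0195,.03),200)
E
```

```text
t 22.52 tcp [ 0.5353 -0.0363  0.0763] jaw 83.88 z [ 0. -0. -1.] F [-0.1 -0.2 -1.8] w 0.199
(np.float64(1.3), np.float64(-55.5))
px [233. 259.] n 843 mid [ 0.5249 -0.0859  0.0248] zrange [0.0197 0.0298] rect [529.1 -84.1] [  5.4 109.9] 83.6
px [530. 256.] n 1897 mid [0.5442 0.0953 0.0244] zrange [0.0201 0.0264] rect [548.4  96.6] [11.3 90.6] 84.7
px [376. 264.] n 3346 mid [ 0.5373 -0.0068  0.0248] zrange [0.0211 0.0265] rect [547.8  -7.8] [92.3 34.8] 28.1
px [474. 261.] n 2017 mid [0.5421 0.0541 0.0247] zrange [0.0209 0.0265] rect [548.6  58.1] [90.9 10.5] 27.3
px [507. 322.] n 1896 mid [0.5972 0.0955 0.0245] zrange [0.0197 0.0298] rect [594.8  72.9] [ 55.4 132.5] 21.1
```

View pics/w10.png

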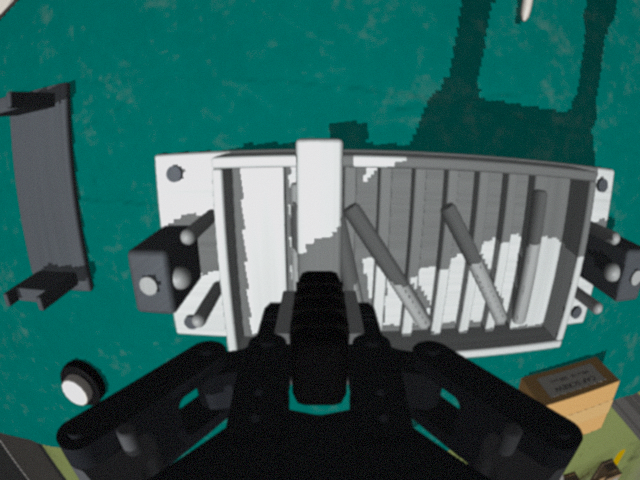

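>>> move_arm(
  deltas=[
    [[0, 0, 0], [0.006, 0.05, 0], 1],
    [[0, 0, 0], [0.011, 0.1, 0], 1],
    [[0, 0, 0], [0.017, 0.15, 0], 1],
    [[0, 0, 0], [0.022, 0.2, 0], 1],
    [[0, 0, 0], [0.027, 0.25, 0], 1],
    [[0, 0, 0], [0.033, 0.3, 0], 1],
    [[0, 0, 0], [0.038, 0.35, 0], 1],
    [[0, 0, 0], [0.044, 0.4, 0], 1],
    [[0, 0, 0], [0.049, 0.45, 0], 1],
    [[0, 0, 0], [0.054, 0.5, 0], 1],
    [[0, 0, 0], [0.06, 0.55, 0], 1],
    [[0, 0, 0], [0.065, 0.6, 0], 1],
  ],
)

```text
time: 24.08
tool_pos: [0.5418, 0.0237, 0.0763]
tcp_rot: [-0.168, -3.137, -0.0]
wrist_force: [-1.1, -0.6, -1.5]
width: 0.195
```

```bash
cat >> h.py <<'E'
def dowels(W,z0=.0125,z1=.018,x=(-48,48),minn=60):
    "tray-frame map of points by height"
    p=(W[...,:2]-C)*1000; tx=p@EX; ty=p@EY; z=W[...,2]*1000
    for nm,lo,hi in(('high',19.5,29),):
        m=(abs(tx)<50)&(abs(ty)<102)&(z>lo)&(z<hi)
        V=np.stack([tx/1000,ty/1000,W[...,2]],-1); print(nm); blobs(V,m,minn)
    # groove fill: median height on each groove's centre line
    for g in range(-70,71,20):
        q=(abs(ty-g)<2.5)&(abs(tx)<40)&(z<30); 
        print('groove',g,'n',q.sum(),'z quartiles',np.percentile(z[q],[10,50,90]).round(1) if q.sum()>20 else None)
E
python3 - <<'E'
from h import *
s=st(); print(tf(*s['tool_pos'][:2])); im,d,W=cloud('wrist'); save('w11.png',im); np.savez('wrist11.npz',im=im,W=W)
dowels(W)
E
```

```text
t 24.07 tcp [0.5418 0.0237 0.0763] jaw 83.88 z [-0.  0. -1.] F [-1.1 -0.6 -1.5] w 0.195
(np.float64(1.3), np.float64(4.9))
high
px [445. 256.] n 2265 mid [-0.0046  0.0768  0.0247] zrange [0.0206 0.0265] rect [ 0.1 78.1] [90.4 10.4] 0.8
px [375. 260.] n 3392 mid [-0.0017  0.0318  0.0248] zrange [0.0212 0.0265] rect [ 8.4 33. ] [91.6 35.9] 33.3
groove -70 n 794 z quartiles [14.7 15.6 16.6]
groove -50 n 941 z quartiles [5.4 6.2 6.9]
groove -30 n 922 z quartiles [14.4 15.6 16.5]
groove -10 n 457 z quartiles [5.4 6.2 7. ]
groove 10 n 0 z quartiles None
groove 30 n 885 z quartiles [ 5.5  6.5 25.2]
groove 50 n 994 z quartiles [ 5.4  6.4 25.1]
groove 70 n 893 z quartiles [5.3 6.1 7.2]
```

>>> move_arm(
  deltas=[
    [[0, 0, 0], [0.006, 0.05, 0], 1],
    [[0, 0, 0], [0.011, 0.1, 0], 1],
    [[0, 0, 0], [0.017, 0.15, 0], 1],
    [[0, 0, 0], [0.022, 0.2, 0], 1],
    [[0, 0, 0], [0.027, 0.25, 0], 1],
    [[0, 0, 0], [0.033, 0.3, 0], 1],
    [[0, 0, 0], [0.038, 0.35, 0], 1],
    [[0, 0, 0], [0.044, 0.4, 0], 1],
  ],
)

```text
time: 25.12
tool_pos: [0.5462, 0.0637, 0.0763]
tcp_rot: [-0.168, -3.137, 0.0]
wrist_force: [0.2, -0.4, -2.1]
width: 0.194
```

Run:
```python
from h import *
s=st(); print(tf(*s['tool_pos'][:2])); im,d,W=cloud('wrist'); save('w12.png',im)
dowels(W)
```

```text
t 25.12 tcp [0.5462 0.0637 0.0763] jaw 83.88 z [-0. -0. -1.] F [ 0.2 -0.4 -2.1] w 0.194
(np.float64(1.3), np.float64(45.1))
high
px [381. 250.] n 2286 mid [-0.009   0.0785  0.0249] zrange [0.0212 0.0266] rect [-0.  79.1] [90.3 10.5] 0.6
px [349. 261.] n 1014 mid [0.0001 0.0599 0.0248] zrange [0.0214 0.0265] rect [-4.  58.7] [61.7  9.9] 12.5
groove -70 n 582 z quartiles [14.8 15.7 16.6]
groove -50 n 814 z quartiles [5.4 6.2 7.1]
groove -30 n 813 z quartiles [14.6 15.6 16.6]
groove -10 n 950 z quartiles [5.4 6.2 7. ]
groove 10 n 946 z quartiles [5.4 6.2 7. ]
groove 30 n 586 z quartiles [14.3 15.3 16.3]
groove 50 n 0 z quartiles None
groove 70 n 847 z quartiles [5.3 6.1 7.1]
```

>>> move_arm(
  deltas=[
    [[0, 0, 0], [0.006, 0.05, 0], 1],
    [[0, 0, 0], [0.011, 0.1, 0], 1],
    [[0, 0, 0], [0.017, 0.15, 0], 1],
    [[0, 0, 0], [0.022, 0.2, 0], 1],
    [[0, 0, 0], [0.022, 0.2, 0], 1],
  ],
)

```text
time: 25.8
tool_pos: [0.5485, 0.0838, 0.0763]
tcp_rot: [0.167, 3.137, 0.0]
wrist_force: [-0.2, -1.3, -1.6]
width: 0.197
```

Run:
```python
from h import *
s=st(); print(tf(*s['tool_pos'][:2])); im,d,W=cloud('wrist'); save('w12.png',im)
dowels(W)
```

```text
t 25.8 tcp [0.5485 0.0838 0.0763] jaw 83.91 z [ 0.  0. -1.] F [-0.2 -1.3 -1.6] w 0.197
(np.float64(1.4), np.float64(65.3))
high
px [348. 236.] n 1426 mid [-0.0165  0.0798  0.0252] zrange [0.0212 0.0267] rect [-14.3  80. ] [62.5  7.9] 0.9
groove -70 n 493 z quartiles [14.9 15.8 16.6]
groove -50 n 690 z quartiles [5.4 6.3 7.1]
groove -30 n 726 z quartiles [14.6 15.7 16.6]
groove -10 n 872 z quartiles [5.4 6.2 7. ]
groove 10 n 942 z quartiles [5.3 6.2 7. ]
groove 30 n 913 z quartiles [14.4 15.6 16.5]
groove 50 n 526 z quartiles [5.3 6.1 6.8]
groove 70 n 0 z quartiles None
```

>>> move_arm(
  deltas=[
    [[0, 0, 0], [0, 0, 0.15], 1],
    [[0, 0, 0], [0, 0, 0.3], 1],
    [[0, 0, 0], [0.017, 0.16, 0.3], 1],
    [[0, 0, 0], [0.034, 0.315, 0.3], 1],
    [[0, 0, 0], [0.034, 0.315, 0.3], 1],
    [[0, 0, 0], [0.034, 0.315, 0.15], 1],
    [[0, 0, 0], [0.034, 0.315, 0], 1],
    [[0, 0, 0], [0.034, 0.315, 0], 1],
  ],
)

```text
time: 26.85
tool_pos: [0.5505, 0.1144, 0.0742]
tcp_rot: [-0.168, -3.134, 0.001]
wrist_force: [0.1, 0.4, -2.4]
width: 0.194
```

Run:
```python
from h import *
s=st(); print(tf(*s['tool_pos'][:2])); im,d,W=cloud('wrist'); save('w13.png',im)
dowels(W)
```

```text
t 26.85 tcp [0.5505 0.1144 0.0742] jaw 83.86 z [-0.003 -0.001 -1.   ] F [ 0.1  0.4 -2.4] w 0.194
(np.float64(0.2), np.float64(96.0))
high
px [289. 236.] n 1506 mid [-0.0187  0.0787  0.0251] zrange [0.0217 0.0268] rect [-15.5  78.3] [59.4  8.5] 0.0
groove -70 n 406 z quartiles [14.8 15.8 16.6]
groove -50 n 421 z quartiles [5.6 6.3 7.1]
groove -30 n 581 z quartiles [14.8 15.7 16.4]
groove -10 n 778 z quartiles [5.4 6.2 7. ]
groove 10 n 864 z quartiles [5.4 6.2 7. ]
groove 30 n 842 z quartiles [14.5 15.6 16.5]
groove 50 n 956 z quartiles [5.3 6.2 7. ]
groove 70 n 870 z quartiles [14.3 15.6 16.5]
```

>>> move_arm(
  deltas=[
    [[0, 0, 0], [-0.006, -0.05, 0], 1],
    [[0, 0, 0], [-0.011, -0.1, 0], 1],
    [[0, 0, 0], [-0.017, -0.15, 0], 1],
    [[0, 0, 0], [-0.022, -0.2, 0], 1],
    [[0, 0, 0], [-0.027, -0.25, 0], 1],
    [[0, 0, 0], [-0.033, -0.3, 0], 1],
    [[0, 0, 0], [-0.038, -0.35, 0], 1],
    [[0, 0, 0], [-0.044, -0.4, 0], 1],
    [[0, 0, 0], [-0.049, -0.45, 0], 1],
    [[0, 0, 0], [-0.054, -0.5, 0], 1],
    [[0, 0, 0], [-0.06, -0.55, 0], 1],
    [[0, 0, 0], [-0.065, -0.6, 0], 1],
    [[0, 0, 0], [-0.065, -0.6, 0.2], 1],
    [[0, 0, 0], [-0.065, -0.6, 0.6], 1],
    [[0, 0, 0], [-0.065, -0.6, 1], 1],
  ],
)

```text
time: 28.78
tool_pos: [0.5448, 0.0547, 0.1768]
tcp_rot: [-0.168, -3.136, 0.0]
wrist_force: [1.1, 0.5, -2.1]
width: 0.194
```

Run:
```python
from h import *
s=st(); print(tf(*s['tool_pos'][:2])); im,d,W=cloud('wrist'); save('w14.png',im)
dowels(W)
```

```text
t 28.77 tcp [0.5448 0.0547 0.1768] jaw 83.88 z [-0.001 -0.    -1.   ] F [ 1.1  0.5 -2.1] w 0.194
(np.float64(0.9), np.float64(36.0))
high
groove -70 n 406 z quartiles [14.6 15.6 16.7]
groove -50 n 472 z quartiles [5.2 6.2 7.1]
groove -30 n 478 z quartiles [14.3 15.6 16.7]
groove -10 n 500 z quartiles [5.2 6.1 7. ]
groove 10 n 513 z quartiles [5.2 6.1 7. ]
groove 30 n 0 z quartiles None
groove 50 n 0 z quartiles None
groove 70 n 502 z quartiles [14.6 15.6 16.5]
```

View pics/w14.png

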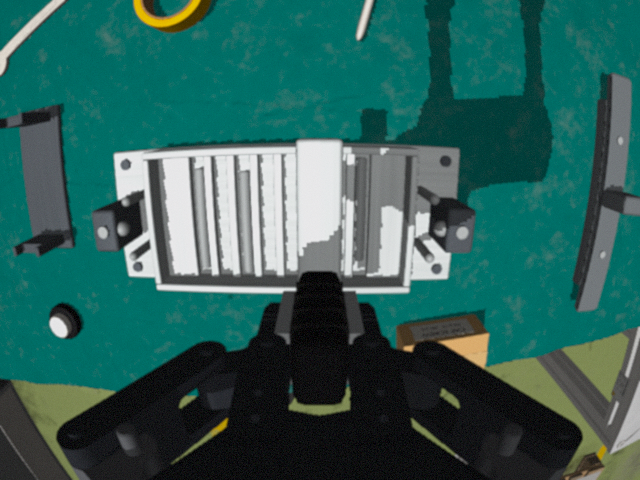

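>>> move_arm(
  deltas=[
    [[0, 0, 0], [-0.1, -0.4, 0], 1],
    [[0, 0, 0], [-0.2, -0.8, 0], 1],
    [[0, 0, 0], [-0.25, -1, 0], 1],
    [[0, 0, 0], [-0.25, -1, 0], 1],
  ],
)

```text
time: 29.32
tool_pos: [0.5199, -0.0464, 0.176]
tcp_rot: [-0.172, -3.137, 0.0]
wrist_force: [-0.7, 0.1, -3.1]
width: 0.192
```

Run:
```python
from h import *
s=st(); print(tf(*s['tool_pos'][:2])); im,d,W=cloud('wrist')
dowels(W)
```

```text
t 29.32 tcp [ 0.5199 -0.0464  0.176 ] jaw 83.74 z [-0. -0. -1.] F [-0.7  0.1 -3.1] w 0.192
(np.float64(-13.0), np.float64(-67.2))
high
groove -70 n 0 z quartiles None
groove -50 n 156 z quartiles [5.3 6.2 7. ]
groove -30 n 555 z quartiles [13.9 15.4 16.5]
groove -10 n 471 z quartiles [5.2 6.1 6.9]
groove 10 n 460 z quartiles [5.1 6.1 6.9]
groove 30 n 546 z quartiles [13.4 15.4 16.5]
groove 50 n 371 z quartiles [14.4 15.5 16.6]
groove 70 n 346 z quartiles [14.4 15.5 16.6]
```

>>> move_arm(
  deltas=[
    [[0, 0, 0], [-0.1, -0.4, 0], 1],
    [[0, 0, 0], [-0.3, -0.8, 0], 1],
    [[0, 0, 0], [-0.4, -1, 0], 1],
  ],
)

```text
time: 29.75
tool_pos: [0.4799, -0.1457, 0.1761]
tcp_rot: [-0.168, -3.137, -0.0]
wrist_force: [0.1, 0.2, -2.5]
width: 0.198
```

>>> move_arm(
  deltas=[
    [[0, 0, 0], [-0.04, -0.4, 0], 1],
    [[0, 0, 0], [-0.07, -0.841, 0], 1],
    [[0, 0, 0], [-0.07, -0.841, -0.2], 1],
    [[0, 0, 0], [-0.07, -0.841, -0.2], 1],
    [[0, 0, 0], [-0.07, -0.841, -0.2], 1],
  ],
)

```text
time: 30.38
tool_pos: [0.4737, -0.2284, 0.1564]
tcp_rot: [-0.166, -3.137, -0.001]
wrist_force: [-0.5, 0.3, -2.5]
width: 0.197
```

Run:
```python
from h import *
st(); im,d,W=cloud('side')
blobs(W,box(W,.35,.6,-.3,-.15,.117,.16),30)
```

```text
t 30.38 tcp [ 0.4737 -0.2284  0.1564] jaw 83.95 z [-0.  0. -1.] F [-0.5  0.3 -2.5] w 0.197
px [275. 267.] n 627 mid [ 0.4735 -0.2342  0.1414] zrange [0.119  0.1535] rect [ 472.5 -230.1] [ 28.8 139.5] 84.9
```

>>> move_arm(
  deltas=[
    [[0, 0, 0], [-0.01, 0, -0.3], 1],
    [[0, 0, 0], [-0.01, 0, -0.55], 1],
    [[0, 0, 0], [-0.01, 0, -0.7], 1],
    [[0, 0, 0], [-0.01, 0, -0.8], 1],
    [[0, 0, 0], [-0.01, 0, -0.85], 1],
    [[0, 0, 0], [-0.01, 0, -0.9], 1],
    [[0, 0, 0], [-0.01, 0, -0.9], 1],
  ],
)

```text
time: 31.3
tool_pos: [0.4724, -0.2293, 0.0664]
tcp_rot: [0.168, 3.137, -0.0]
wrist_force: [0.7, 0.3, -2.0]
width: 0.195
```

Run:
```python
from h import *
st()
```

```text
t 31.3 tcp [ 0.4724 -0.2293  0.0664] jaw 83.88 z [ 0. -0. -1.] F [ 0.7  0.3 -2. ] w 0.195
```

>>> move_arm(
  deltas=[
    [[0, 0, 0], [0, 0, -0.01], 1],
    [[0, 0, 0], [0, 0, -0.015], 1],
    [[0, 0, 0], [0, 0, -0.015], 1],
  ],
)

```text
time: 31.68
tool_pos: [0.4727, -0.2295, 0.0657]
tcp_rot: [0.168, 3.136, -0.001]
wrist_force: [-3.5, 1.2, 5.7]
width: 0.194
```

>>> move_arm(
  deltas=[
    [[0, 0, 0], [0, 0, 0], 0.5],
    [[0, 0, 0], [0, 0, 0], 0.3],
    [[0, 0, 0], [0, 0, 0], 0],
    [[0, 0, 0], [0, 0, 0], 0],
    [[0, 0, 0], [0, 0, 0], 0],
    [[0, 0, 0], [0, 0, 0.3], 0],
    [[0, 0, 0], [0, 0, 0.6], 0],
    [[0, 0, 0], [0, 0, 1], 0],
  ],
)

```text
time: 32.67
tool_pos: [0.4714, -0.2287, 0.1647]
tcp_rot: [-0.168, -3.135, -0.002]
wrist_force: [-0.4, 0.1, -0.1]
width: 0.498
```

>>> move_arm(
  deltas=[
    [[0, 0, 0], [0, 0.4, 0.5], 0],
    [[0, 0, 0], [0.2, 0.8, 0.8], 0],
    [[0, 0, 0], [0.4, 1, 0.8], 0],
  ],
)

```text
time: 33.05
tool_pos: [0.5148, -0.1282, 0.2492]
tcp_rot: [0.166, 3.13, -0.002]
wrist_force: [0.1, -0.9, 0.8]
width: 0.499
```

>>> move_arm(
  deltas=[
    [[0, 0, 0], [0.1, 0.5, 0], 0],
    [[0, 0, 0], [0.3, 1, 0], 0],
    [[0, 0, 0], [0.3, 1, 0], 0],
  ],
)

```text
time: 33.42
tool_pos: [0.5431, -0.0261, 0.2447]
tcp_rot: [0.16, 3.137, 0.001]
wrist_force: [0.3, -0.1, 0.3]
width: 0.499
```

Run:
```python
from h import *
st(); im,d,W=cloud('wrist'); dowels(W)
print('rake');blobs(W,box(W,.4,.56,-.3,-.18,.07,.13),50)
blobs(W,box(W,.35,.6,-.3,-.15,.045,.06),50)
for n in('side','scene'):
    im,d,W=cloud(n); print(n)
    blobs(W,box(W,.35,.7,-.3,-.15,.065,.2),8)
    blobs(W,box(W,.35,.6,-.25,-.15,.03,.06),15)
    print('keeper');blobs(W,box(W,.3,.8,.2,.5,.015,.032)); blobs(W,box(W,.3,.8,.2,.5,.04,.07),8)
```

```text
t 33.42 tcp [ 0.5431 -0.0261  0.2447] jaw 84.15 z [ 0.     0.001 -1.   ] F [ 0.3 -0.1  0.3] w 0.499
high
groove -70 n 366 z quartiles [13.8 15.4 16.8]
groove -50 n 379 z quartiles [5.2 6.2 7.2]
groove -30 n 383 z quartiles [14.4 15.6 16.6]
groove -10 n 356 z quartiles [5.  6.1 7.1]
groove 10 n 348 z quartiles [5.2 6.2 7.2]
groove 30 n 374 z quartiles [14.1 15.5 16.6]
groove 50 n 319 z quartiles [14.3 15.5 16.7]
groove 70 n 298 z quartiles [14.4 15.5 16.6]
rake
px [ 88. 170.] n 1239 mid [ 0.471  -0.2226  0.1045] zrange [0.0711 0.1172] rect [ 471.  -230.3] [20.9 27.6] 84.2
px [125.  98.] n 65 mid [ 0.4083 -0.2033  0.0505] zrange [0.0457 0.0525] rect [ 408.3 -204.1] [9.6 5.3] 1.0
px [113. 163.] n 2374 mid [ 0.4665 -0.2274  0.052 ] zrange [0.0457 0.0555] rect [ 470.5 -233.8] [ 29.3 139.9] 83.6
px [134. 224.] n 62 mid [ 0.5353 -0.2167  0.0507] zrange [0.0454 0.0527] rect [ 535.1 -217.3] [5.2 9.7] 73.9
side
px [275. 282.] n 258 mid [ 0.4722 -0.2373  0.0968] zrange [0.0674 0.1175] rect [ 471.6 -233. ] [27.9 21.8] 1.2
px [274. 297.] n 598 mid [ 0.4662 -0.2353  0.0504] zrange [0.0311 0.0573] rect [ 471.5 -229.3] [ 41.9 140. ] 84.5
keeper
px [285. 168.] n 240 mid [0.4734 0.3573 0.0238] zrange [0.0155 0.0295] rect [475.5 362.7] [ 44.2 106. ] 79.8
px [330. 171.] n 285 mid [0.6142 0.3398 0.024 ] zrange [0.0156 0.0289] rect [616.2 344.2] [ 46.1 116.2] 82.7
scene
px [310. 265.] n 425 mid [ 0.4679 -0.2372  0.0929] zrange [0.0659 0.1153] rect [ 471.7 -229.9] [24.7 27.6] 86.3
px [306. 287.] n 881 mid [ 0.4588 -0.2352  0.0488] zrange [0.031  0.0577] rect [ 470.6 -228.6] [ 42.6 140.3] 85.0
keeper
px [239. 196.] n 584 mid [0.5384 0.3483 0.0225] zrange [0.0158 0.0278] rect [547.5 352.9] [ 45.7 252.6] 81.9
px [240. 185.] n 77 mid [0.5447 0.3416 0.0536] zrange [0.0408 0.0608] rect [547.8 352.1] [41.7 19.2] 79.1
```

>>> move_arm(
  deltas=[
    [[0, 0, -0.1], [0, 0.2, 0], 0],
    [[0, 0, -0.2], [0, 0.4, 0], 0],
    [[0, 0, -0.3], [0, 0.6, 0], 0],
    [[0, 0, -0.4], [0, 0.8, 0], 0],
    [[0, 0, -0.5], [0, 1, 0], 0],
    [[0, 0, -0.6], [0, 1, 0], 0],
    [[0, 0, -0.7], [0, 1, 0], 0],
    [[0, 0, -0.8], [0, 1, 0], 0],
    [[0, 0, -0.9], [0, 1, 0], 0],
    [[0, 0, -0.9], [0, 1, 0], 0],
  ],
)

```text
time: 34.83
tool_pos: [0.5422, 0.0693, 0.2447]
tcp_rot: [2.165, 2.276, -0.001]
wrist_force: [-0.6, -0.8, -0.5]
width: 0.502
```

>>> move_arm(
  deltas=[
    [[0, 0, -0.06], [0, 0.5, 0], 0],
    [[0, 0, -0.11], [0, 1, 0], 0],
    [[0, 0, -0.11], [0, 1, 0], 0],
  ],
)

```text
time: 35.2
tool_pos: [0.5422, 0.1726, 0.2448]
tcp_rot: [-2.347, -2.087, -0.001]
wrist_force: [-1.0, -1.0, 0.1]
width: 0.505
```

>>> move_arm(
  deltas=[
    [[0, 0, 0], [0, 0.5, 0], 0],
    [[0, 0, 0], [0.05, 1, 0], 0],
    [[0, 0, 0], [0.05, 1, 0], 0],
  ],
)

```text
time: 35.58
tool_pos: [0.5476, 0.2721, 0.2446]
tcp_rot: [-2.348, -2.087, -0.0]
wrist_force: [-0.3, -0.2, -0.8]
width: 0.501
```

>>> move_arm(
  deltas=[
    [[0, 0, 0], [0, 0.5, -0.3], 0],
    [[0, 0, 0], [0, 0.82, -0.6], 0],
    [[0, 0, 0], [0, 0.82, -1], 0],
    [[0, 0, 0], [0, 0.82, -1], 0],
    [[0, 0, 0], [0, 0.82, -1], 0],
  ],
)

```text
time: 36.2
tool_pos: [0.5483, 0.3516, 0.146]
tcp_rot: [2.353, 2.08, 0.001]
wrist_force: [-0.6, -0.1, 0.5]
width: 0.501
```

Run:
```python
from h import *
s=st(); print(s['q'].round(2)); im,d,W=cloud('wrist'); save('w15.png',im)
print('keeper');blobs(W,box(W,.3,.8,.25,.5,.018,.032),100); blobs(W,box(W,.3,.8,.25,.5,.05,.07),30)
```

```text
t 36.2 tcp [0.5483 0.3516 0.146 ] jaw -7.06 z [ 0.001  0.    -1.   ] F [-0.6 -0.1  0.5] w 0.501
[ 0.53  0.28  1.74 -0.    1.12  0.66]
keeper
px [232. 226.] n 5929 mid [0.4843 0.3632 0.0252] zrange [0.02   0.0268] rect [484.9 361.7] [ 32.2 128.9] 83.6
px [404. 227.] n 5977 mid [0.6111 0.3464 0.0252] zrange [0.0212 0.0267] rect [612.5 345.5] [ 32.1 124.9] 81.9
px [317. 239.] n 1421 mid [0.5478 0.3563 0.0609] zrange [0.0529 0.0624] rect [547.7 354.2] [34.3 17.6] 82.5
```

View pics/w15.png

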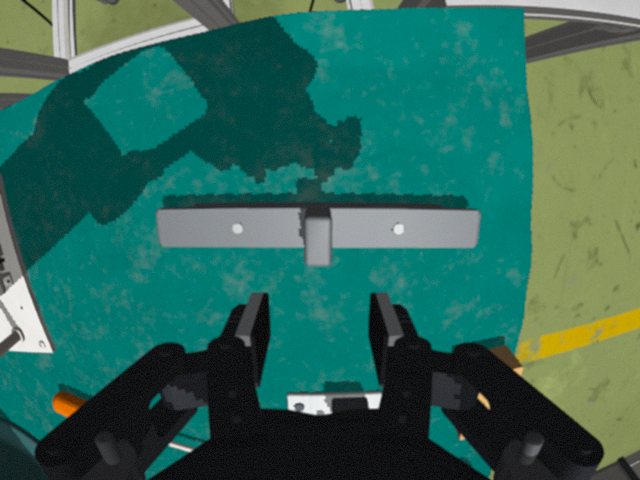

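>>> move_arm(
  deltas=[
    [[0, 0, 0], [0.007, 0.01, -0.3], 0],
    [[0, 0, 0], [0.007, 0.01, -0.6], 0],
    [[0, 0, 0], [0.007, 0.01, -0.9], 0],
    [[0, 0, 0], [0.007, 0.01, -1], 0],
    [[0, 0, 0], [0.007, 0.01, -1], 0],
  ],
)

```text
time: 36.88
tool_pos: [0.5487, 0.3537, 0.0458]
tcp_rot: [2.353, 2.081, 0.002]
wrist_force: [-0.2, 0.2, 1.1]
width: 0.498
```

>>> move_arm(
  deltas=[
    [[0, 0, 0], [0, 0, -0.12], 0],
    [[0, 0, 0], [0, 0, -0.12], 0.5],
    [[0, 0, 0], [0, 0, -0.12], 1],
    [[0, 0, 0], [0, 0, -0.12], 1],
    [[0, 0, 0], [0, 0, -0.12], 1],
    [[0, 0, 0], [0, 0, -0.12], 1],
    [[0, 0, 0], [0, 0, -0.12], 1],
    [[0, 0, 0], [0, 0, -0.12], 1],
  ],
  grip_force=110,
)

```text
time: 37.88
tool_pos: [0.5483, 0.354, 0.0332]
tcp_rot: [2.353, 2.081, 0.001]
wrist_force: [0.4, 0.1, 3.0]
width: 0.192
```

>>> move_arm(
  deltas=[
    [[0, 0, 0], [0, 0, 0.2], 1],
    [[0, 0, 0], [0, 0, 0.5], 1],
    [[0, 0, 0], [0, 0, 0.9], 1],
    [[0, 0, 0], [0, 0, 1], 1],
    [[0, 0, 0], [0, 0, 1], 1],
  ],
)

```text
time: 38.5
tool_pos: [0.5483, 0.354, 0.1335]
tcp_rot: [2.353, 2.081, 0.002]
wrist_force: [0.1, -0.3, -1.7]
width: 0.191
```

Run:
```python
from h import *
s=st(); im,d,W=cloud('wrist')
print('keeper');blobs(W,box(W,.3,.8,.25,.5,.10,.137)&(d>.05),100)
im,d,W=cloud('scene'); blobs(W,box(W,.3,.8,.25,.5,.095,.15),100)
```

```text
t 38.5 tcp [0.5483 0.354  0.1335] jaw -7.02 z [ 0.001  0.001 -1.   ] F [ 0.1 -0.3 -1.7] w 0.191
keeper
px [319. 285.] n 29470 mid [0.5497 0.3595 0.1253] zrange [0.1047 0.1271] rect [548.1 355. ] [ 33.5 254.5] 83.0
px [238. 163.] n 1093 mid [0.5416 0.3431 0.1179] zrange [0.0984 0.1457] rect [547.2 352. ] [ 48.2 254.8] 82.2
```

>>> move_arm(
  deltas=[
    [[0, 0, 0], [0, 0, 0.5], 1],
    [[0, 0, 0], [0, 0, 1], 1],
    [[0, 0, 0.06], [0, -0.1, 1], 1],
    [[0, 0, 0.12], [0, -0.2, 1], 1],
    [[0, 0, 0.18], [0, -0.3, 1], 1],
    [[0, 0, 0.24], [0, -0.4, 1], 1],
    [[0, 0, 0.3], [0, -0.5, 1], 1],
    [[0, 0, 0.36], [0, -0.6, 1], 1],
    [[0, 0, 0.42], [0, -0.7, 1], 1],
    [[0, 0, 0.48], [0, -0.8, 1], 1],
    [[0, 0, 0.54], [0, -0.9, 1], 1],
    [[0, 0, 0.6], [0, -1, 1], 1],
    [[0, 0, 0.66], [0, -1, 1], 1],
    [[0, 0, 0.72], [0, -1, 1], 1],
    [[0, 0, 0.78], [0, -1, 1], 1],
    [[0, 0, 0.84], [0, -1, 1], 1],
    [[0, 0, 0.9], [0, -1, 1], 1],
    [[0, 0, 0.9], [0, -1, 1], 1],
  ],
)

```text
time: 40.85
tool_pos: [0.5469, 0.2534, 0.2304]
tcp_rot: [-0.439, -3.107, 0.003]
wrist_force: [-0.5, 0.1, -1.1]
width: 0.191
```

>>> move_arm(
  deltas=[
    [[0, 0, 0.06], [0, -0.3, 0], 1],
    [[0, 0, 0.109], [0, -0.7, 0], 1],
    [[0, 0, 0.109], [0, -1, 0], 1],
    [[0, 0, 0.109], [0, -1, 0], 1],
  ],
)

```text
time: 41.35
tool_pos: [0.5474, 0.1519, 0.2316]
tcp_rot: [-0.177, -3.135, 0.002]
wrist_force: [-0.2, 0.7, 0.5]
width: 0.193
```

>>> move_arm(
  deltas=[
    [[0, 0, 0], [-0.03, -0.3, 0], 1],
    [[0, 0, 0], [-0.05, -0.7, 0], 1],
    [[0, 0, 0], [-0.077, -1, 0], 1],
    [[0, 0, 0], [-0.077, -1, -0.3], 1],
  ],
)

```text
time: 41.85
tool_pos: [0.5424, 0.0529, 0.2048]
tcp_rot: [0.175, 3.131, 0.001]
wrist_force: [-0.2, 0.8, -2.0]
width: 0.197
```

>>> move_arm(
  deltas=[
    [[0, 0, 0], [0, -0.348, 0], 1],
    [[0, 0, 0], [0, -0.348, -0.3], 1],
    [[0, 0, 0], [0, -0.348, -0.6], 1],
    [[0, 0, 0], [0, -0.348, -1], 1],
    [[0, 0, 0], [0, -0.348, -1], 1],
    [[0, 0, 0], [0, -0.348, -1], 1],
  ],
)

```text
time: 42.6
tool_pos: [0.541, 0.0195, 0.1035]
tcp_rot: [0.17, 3.136, 0.0]
wrist_force: [0.8, 0.4, -2.1]
width: 0.191
```

Run:
```python
from h import *
s=st(); print(tf(*s['tool_pos'][:2])); im,d,W=cloud('wrist'); save('w16.png',im)
p=(W[...,:2]-C)*1000; V=np.stack([p@EX/1000,p@EY/1000,W[...,2]],-1)
print('keeper');blobs(V,box(V,-.06,.06,-.14,.14,.078,.105),100)
print('posts/towers');blobs(V,box(V,-.06,.06,-.17,.17,.048,.058),20)
print('rim');blobs(V,box(V,-.08,.08,-.17,.17,.032,.038),60)
```

```text
t 42.6 tcp [0.541  0.0195 0.1035] jaw 83.78 z [ 0.001  0.    -1.   ] F [ 0.8  0.4 -2.1] w 0.191
(np.float64(0.9), np.float64(0.6))
keeper
px [318. 287.] n 27940 mid [-0.0057 -0.0019  0.0953] zrange [0.0802 0.097 ] rect [-1.2 -0.4] [ 33.1 254.5] 0.1
posts/towers
px [119. 224.] n 146 mid [-0.0248 -0.1199  0.0524] zrange [0.0482 0.0547] rect [ -24.  -120.6] [7.3 7.9] 74.5
px [521. 224.] n 148 mid [-0.0244  0.1206  0.0523] zrange [0.0481 0.0543] rect [-24.  121.6] [7.8 7.9] 67.6
px [ 96. 247.] n 950 mid [-0.0111 -0.1379  0.0563] zrange [0.0485 0.0579] rect [ -10.4 -138.9] [32.6 17.6] 87.1
px [545. 247.] n 967 mid [-0.0109  0.1389  0.0561] zrange [0.0485 0.0578] rect [ -9.5 140.1] [31.7 18.6] 88.1
rim
px [320. 175.] n 5333 mid [-0.0573 -0.0001  0.0359] zrange [0.033  0.0373] rect [-31.7   0.1] [224.6  59.8] 90.0
px [133. 216.] n 61 mid [-0.0253 -0.1184  0.0356] zrange [0.032  0.0379] rect [ -24.8 -119.3] [7.8 3.7] 19.8
px [507. 217.] n 63 mid [-0.0251  0.1189  0.0347] zrange [0.0323 0.0379] rect [-24.6 119.9] [4.3 7.9] 69.2
px [121. 242.] n 113 mid [-0.0077 -0.1318  0.0348] zrange [0.0323 0.0378] rect [  -5.7 -132. ] [20.   2.4] 0.1
px [520. 242.] n 109 mid [-0.0076  0.1322  0.0347] zrange [0.0322 0.038 ] rect [ -6.8 132.1] [20.2  2.3] 0.3
px [208. 331.] n 905 mid [ 0.0557 -0.0765  0.0357] zrange [0.0323 0.0372] rect [ 56.9 -76.8] [69.9  9.5] 86.9
px [431. 332.] n 900 mid [0.0559 0.0757 0.0356] zrange [0.0324 0.037 ] rect [56.7 76.1] [10.1 70.9] 3.8
```

View pics/w16.png

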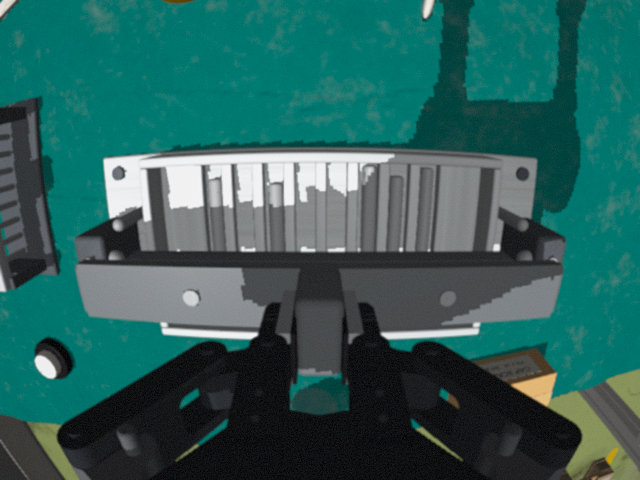

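>>> move_arm(
  deltas=[
    [[0, 0, 0], [0, 0.005, -0.1], 1],
    [[0, 0, 0], [0, 0.005, -0.2], 1],
    [[0, 0, 0], [0, 0.005, -0.3], 1],
    [[0, 0, 0], [0, 0.005, -0.3], 1],
  ],
)

```text
time: 43.15
tool_pos: [0.539, 0.0195, 0.0713]
tcp_rot: [-0.17, -3.134, 0.0]
wrist_force: [0.0, -1.0, -1.9]
width: 0.189
```

>>> move_arm(
  deltas=[
    [[0, 0, 0], [0, 0, -0.03], 1],
    [[0, 0, 0], [0, 0, -0.06], 1],
    [[0, 0, 0], [0, 0, -0.09], 1],
    [[0, 0, 0], [0, 0, -0.09], 1],
  ],
)

```text
time: 43.65
tool_pos: [0.5425, 0.0195, 0.0657]
tcp_rot: [0.169, 3.133, 0.0]
wrist_force: [1.6, 1.3, 3.7]
width: 0.192
```

>>> move_arm(
  deltas=[
    [[0, 0, 0], [0, 0, -0.03], 1],
    [[0, 0, 0], [0, 0, -0.06], 1],
    [[0, 0, 0], [0, 0, -0.06], 1],
  ],
)

```text
time: 44.02
tool_pos: [0.5414, 0.0196, 0.058]
tcp_rot: [0.17, 3.134, 0.001]
wrist_force: [2.9, 0.4, -1.2]
width: 0.191
```

>>> move_arm(
  deltas=[
    [[0, 0, 0], [0, 0, -0.03], 1],
    [[0, 0, 0], [0, 0, -0.05], 1],
    [[0, 0, 0], [0, 0, -0.06], 1],
    [[0, 0, 0], [0, 0, -0.06], 1],
  ],
)

```text
time: 44.52
tool_pos: [0.539, 0.0198, 0.0522]
tcp_rot: [-0.17, -3.134, -0.0]
wrist_force: [-3.3, 1.9, 7.2]
width: 0.185
```

Run:
```python
from h import *
s=st(); print(tf(*s['tool_pos'][:2])); im,d,W=cloud('wrist')
p=(W[...,:2]-C)*1000; V=np.stack([p@EX/1000,p@EY/1000,W[...,2]],-1)
print('keeper');blobs(V,box(V,-.025,.06,-.131,.131,.039,.05),100)
```

```text
t 44.52 tcp [0.539  0.0198 0.0522] jaw 83.79 z [-0.003  0.    -1.   ] F [-3.3  1.9  7.2] w 0.185
(np.float64(-1.0), np.float64(0.7))
keeper
px [319. 291.] n 24608 mid [-0.0054 -0.0018  0.0441] zrange [0.0403 0.046 ] rect [-3.2 -0. ] [ 33.  261.9] 0.0
px [ 99. 331.] n 201 mid [ 0.0205 -0.1188  0.0449] zrange [0.0393 0.0499] rect [  21.5 -119.6] [7.9 5.4] 33.7
px [541. 331.] n 195 mid [0.0209 0.1193 0.0446] zrange [0.0391 0.0497] rect [ 21.7 120.1] [4.9 7.9] 53.6
```

>>> move_arm(
  deltas=[
    [[0, 0, 0], [0, 0, 0], 0.5],
    [[0, 0, 0], [0, 0, 0], 0.3],
    [[0, 0, 0], [0, 0, 0], 0.2],
    [[0, 0, 0], [0, 0, 0], 0.2],
    [[0, 0, 0], [0, 0, 0], 0.2],
    [[0, 0, 0], [0, 0, 0.3], 0.2],
    [[0, 0, 0], [0, 0, 0.6], 0.2],
    [[0, 0, 0], [0, 0, 1], 0.2],
    [[0, 0, 0], [0, 0, 1], 0.2],
  ],
)

```text
time: 45.7
tool_pos: [0.5434, 0.0195, 0.156]
tcp_rot: [0.17, 3.129, 0.001]
wrist_force: [0.7, -0.7, -0.3]
width: 0.403
```

>>> move_arm(
  deltas=[
    [[0, 0, 0], [0, 0, 0.4], 0.2],
    [[0, 0, 0], [-0.1, -0.3, 0.6], 0.2],
    [[0, 0, 0], [0, -0.6, 0.6], 0.2],
    [[0, 0, 0], [0, -1, 0.6], 0.2],
    [[0, 0, 0], [0, -1, 0.6], 0.2],
  ],
)

```text
time: 46.32
tool_pos: [0.5397, -0.0825, 0.2105]
tcp_rot: [-0.175, -3.135, 0.001]
wrist_force: [0.8, 1.2, 0.3]
width: 0.402
```

Run:
```python
from h import *
s=st(); print(tf(*s['tool_pos'][:2])); im,d,W=cloud('wrist'); save('w17.png',im)
p=(W[...,:2]-C)*1000; V=np.stack([p@EX/1000,p@EY/1000,W[...,2]],-1)
print('keeper');blobs(V,box(V,-.025,.06,-.131,.131,.0385,.048),100); blobs(V,box(V,-.03,.06,-.05,.05,.07,.09),30)
dowels(W)
print('btn');hsv=cv2.cvtColor(im,cv2.COLOR_RGB2HSV)
blobs(W,box(W,.55,.75,-.35,-.15,.012,.05)&(hsv[...,1]<60)&(hsv[...,2]>120),40)
blobs(W,box(W,.55,.75,-.35,-.15,.021,.05),40)
```

```text
t 46.33 tcp [ 0.5397 -0.0825  0.2105] jaw 83.61 z [-0.002 -0.    -1.   ] F [0.8 1.2 0.3] w 0.402
(np.float64(10.6), np.float64(-100.9))
keeper
px [358. 202.] n 4840 mid [-0.0032 -0.0698  0.0441] zrange [0.0396 0.0456] rect [ -2.4 -67.8] [121.7  31.1] 90.0
px [504. 205.] n 3054 mid [-0.0031  0.0681  0.0439] zrange [0.0409 0.0456] rect [-2.3 68.8] [116.1  30.5] 90.0
px [446. 211.] n 973 mid [-0.0038 -0.0028  0.0796] zrange [0.0711 0.0813] rect [-2.7 -0.8] [32.9 18.6] 1.4
high
px [354. 183.] n 73 mid [-0.0172 -0.073   0.0271] zrange [0.0244 0.0283] rect [-17.4 -70.6] [57.9  1.1] 90.0
px [459. 185.] n 226 mid [-0.0171  0.029   0.0266] zrange [0.0204 0.0288] rect [-17.1  28.5] [136.1   1.2] 89.9
groove -70 n 262 z quartiles [14.  15.4 16.8]
groove -50 n 242 z quartiles [5.1 6.2 7.1]
groove -30 n 265 z quartiles [14.1 15.4 16.5]
groove -10 n 239 z quartiles [5.  6.1 7.2]
groove 10 n 175 z quartiles [4.9 6.1 7.3]
groove 30 n 183 z quartiles [13.  15.1 16.6]
groove 50 n 175 z quartiles [14.4 15.4 16.4]
groove 70 n 168 z quartiles [14.4 15.3 16.8]
btn
px [170. 315.] n 410 mid [ 0.6321 -0.255   0.022 ] zrange [0.0123 0.0234] rect [ 635.3 -257.9] [27.8 34.1] 38.2
px [170. 315.] n 347 mid [ 0.6321 -0.255   0.0221] zrange [0.0211 0.0234] rect [ 632.2 -255.1] [25.5 25.4] 59.6
```

>>> move_arm(
  deltas=[
    [[0, 0, 0], [0.3, -0.4, 0], 1],
    [[0, 0, 0], [0.7, -0.8, 0], 1],
    [[0, 0, 0], [0.919, -1, 0], 1],
    [[0, 0, 0], [0.919, -1, 0], 1],
  ],
)

```text
time: 46.88
tool_pos: [0.633, -0.1805, 0.2103]
tcp_rot: [-0.171, -3.136, -0.001]
wrist_force: [-0.4, 0.4, -0.7]
width: 0.003
```

>>> move_arm(
  deltas=[
    [[0, 0, 0], [0, -0.4, 0], 1],
    [[0, 0, 0], [0, -0.745, 0], 1],
    [[0, 0, 0], [0, -0.745, -0.4], 1],
    [[0, 0, 0], [0, -0.745, -0.8], 1],
    [[0, 0, 0], [0, -0.745, -1], 1],
  ],
)

```text
time: 47.5
tool_pos: [0.6297, -0.2524, 0.1084]
tcp_rot: [-0.168, -3.132, -0.004]
wrist_force: [-0.5, 0.0, -0.2]
width: -0.002
```

>>> move_arm(
  deltas=[
    [[0, 0, 0], [0, 0, -0.4], 1],
    [[0, 0, 0], [0, 0, -0.75], 1],
    [[0, 0, 0], [0, 0, -0.8], 1],
    [[0, 0, 0], [0, 0, -0.8], 1],
  ],
)

```text
time: 48.0
tool_pos: [0.6327, -0.2546, 0.0326]
tcp_rot: [0.169, 3.136, -0.0]
wrist_force: [0.4, 0.3, 1.0]
width: -0.005
```

Run:
```python
from h import *
st()
```

```text
t 48.0 tcp [ 0.6327 -0.2546  0.0326] jaw 83.82 z [ 0.001 -0.    -1.   ] F [0.4 0.3 1. ] w -0.005
```

Now the press, in small steps (command z 0.0315 → 0.015).

>>> move_arm(
  deltas=[
    [[0, 0, 0], [0, 0, -0.08], 1],
    [[0, 0, 0], [0, 0, -0.1], 1],
    [[0, 0, 0], [0, 0, -0.12], 1],
    [[0, 0, 0], [0, 0, -0.14], 1],
    [[0, 0, 0], [0, 0, -0.155], 1],
    [[0, 0, 0], [0, 0, -0.165], 1],
    [[0, 0, 0], [0, 0, -0.165], 1],
    [[0, 0, 0], [0, 0, -0.165], 1],
  ],
)

```text
time: 49.0
tool_pos: [0.6327, -0.2552, 0.0161]
tcp_rot: [0.17, 3.136, -0.001]
wrist_force: [-0.6, -0.5, 5.9]
width: 0.002
```

>>> move_arm(
  deltas=[
    [[0, 0, 0], [0, 0, -0.015], 1],
    [[0, 0, 0], [0, 0, -0.015], 1],
    [[0, 0, 0], [0, 0, -0.015], 1],
  ],
)

```text
time: 49.38
tool_pos: [0.6328, -0.2553, 0.0159]
tcp_rot: [0.17, 3.136, -0.001]
wrist_force: [-3.7, 1.8, 12.6]
width: 0.003
```

>>> move_arm(
  deltas=[
    [[0, 0, 0], [0, 0, 0.2], 1],
    [[0, 0, 0], [0, 0, 0.6], 1],
    [[0, 0, 0], [0, 0, 1], 1],
    [[0, 0, 0], [0, 0, 1], 1],
  ],
)

```text
time: 49.88
tool_pos: [0.6352, -0.2564, 0.1191]
tcp_rot: [0.17, 3.129, -0.005]
wrist_force: [0.7, 0.3, 0.6]
width: 0.001
```

>>> move_arm(
  deltas=[
    [[0, 0, 0], [-0.2, 0.4, 0.5], 1],
    [[0, 0, 0], [-0.4, 1, 1], 1],
    [[0, 0, 0], [-0.4, 1, 1], 1],
    [[0, 0, 0], [-0.4, 1, 1], 1],
    [[0, 0, 0], [-0.4, 1, 1], 1],
    [[0, 0, 0], [-0.4, 1, 1], 1],
  ],
)

```text
time: 50.62
tool_pos: [0.5915, -0.1559, 0.2115]
tcp_rot: [-0.172, -3.134, -0.001]
wrist_force: [-0.6, -0.9, -0.2]
width: 0.002
```

Run:
```python
from h import *
s=st(); im,d,W=cloud('wrist'); save('w18.png',im)
p=(W[...,:2]-C)*1000; V=np.stack([p@EX/1000,p@EY/1000,W[...,2]],-1)
print('keeper');blobs(V,box(V,-.025,.06,-.131,.131,.0385,.048),100); blobs(V,box(V,-.03,.06,-.05,.05,.07,.09),30)
dowels(W)
print('btn');hsv=cv2.cvtColor(im,cv2.COLOR_RGB2HSV)
blobs(W,box(W,.55,.75,-.35,-.15,.012,.05)&(hsv[...,1]<60)&(hsv[...,2]>120),40)
print('rake');blobs(W,box(W,.4,.56,-.3,-.18,.112,.13),30)
blobs(W,box(W,.35,.6,-.3,-.15,.045,.06),50)
```

```text
t 50.62 tcp [ 0.5915 -0.1559  0.2115] jaw 83.73 z [-0.003  0.001 -1.   ] F [-0.6 -0.9 -0.2] w 0.002
keeper
px [434. 136.] n 4482 mid [-0.0024 -0.0717  0.044 ] zrange [0.0424 0.0457] rect [ -1.8 -68.1] [121.3  30.9] 89.9
px [569. 149.] n 2148 mid [-0.0021  0.0731  0.0439] zrange [0.0423 0.0457] rect [-2.1 78.7] [98.9 30. ] 89.9
px [523. 144.] n 879 mid [-0.0021 -0.0042  0.0795] zrange [0.0706 0.0813] rect [-2.  -1.3] [18.8 33.6] 88.9
high
groove -70 n 304 z quartiles [13.1 15.3 16.6]
groove -50 n 227 z quartiles [5.1 5.9 6.9]
groove -30 n 288 z quartiles [12.  15.2 16.4]
groove -10 n 195 z quartiles [5.  5.9 6.9]
groove 10 n 172 z quartiles [5.  6.1 6.9]
groove 30 n 202 z quartiles [12.4 15.  16.3]
groove 50 n 135 z quartiles [14.4 15.4 16.6]
groove 70 n 117 z quartiles [14.3 15.3 16.4]
btn
px [224. 264.] n 556 mid [ 0.6322 -0.2552  0.0219] zrange [0.0124 0.0233] rect [ 634.3 -257.5] [27.6 31.5] 58.9
rake
px [189.  81.] n 894 mid [ 0.4719 -0.2294  0.1157] zrange [0.1126 0.1175] rect [ 471.3 -230.3] [18.3 25.7] 83.9
px [216.  92.] n 3261 mid [ 0.4844 -0.2288  0.0521] zrange [0.0463 0.0539] rect [ 470.8 -230.5] [ 21. 140.] 83.8
px [237.  13.] n 77 mid [ 0.4088 -0.2042  0.0509] zrange [0.0458 0.0524] rect [ 408.5 -204.6] [5.2 9.9] 84.8
px [198.  18.] n 80 mid [ 0.4054 -0.2389  0.0506] zrange [0.0452 0.0522] rect [ 404.7 -239.3] [5.3 9.6] 84.6
px [239. 162.] n 83 mid [ 0.5349 -0.2174  0.0509] zrange [0.0464 0.0523] rect [ 535.  -217.8] [9.9 6. ] 4.8
px [200. 163.] n 79 mid [ 0.5309 -0.252   0.0506] zrange [0.0459 0.0521] rect [ 531.2 -252.5] [5.2 9.7] 84.0
```

View pics/w18.png

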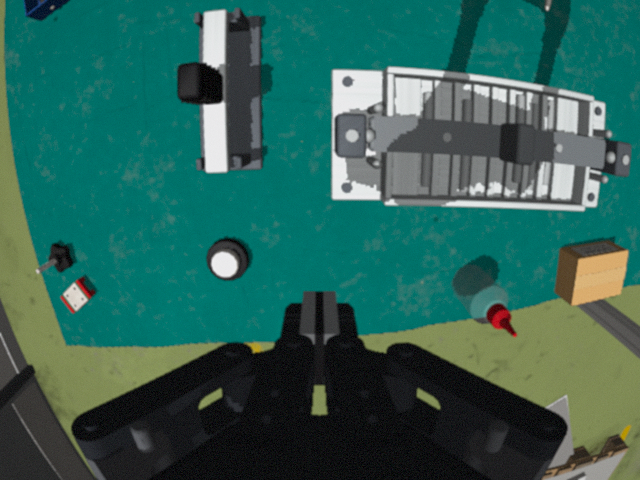

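```bash
python3 -c "
from workcell import order; print(order.finish_job())"
```

```text
the job is handed in; nothing more can be done
None
```

The job is done and handed in at about 51 s of robot time. The hand-in gives no verdict, so the results below are my own last checks.

**What I did:**
- I laid the two loose dowels on the tray's end aprons.
- I combed the tray with the rake, once in +y and back over the last stretch. The three dowels that started in the tray were never gripped.
- I put the rake back in its rest.
- I set the keeper across the middle, pressed it home and let go.
- I pressed the ready button and backed away.

**Last checks, from the wrist camera:**

| Item | Result |
|---|---|
| Dowels | All five lie in grooves (y = -70, -30, 30, 50, 70 mm), tops about 15.5 mm up; nothing left on the ridges |
| Keeper | Underside about 19 mm up, centre about (-2, -1) mm from the tray's centre, no measurable yaw; reached a 7 N contact force at the end of the press |
| Rake | Sits at its usual parked height, about 1.3 mm in x and 1.7 mm in y from the rest's centre |
| Button | Went down about 6 mm to its hard stop (12.6 N), then came back up to its starting height |
| Bystanders | I never went near the oil bottle or carton; I did not measure their positions again at the end |

No check failed. The only disagreements were camera offsets of 1 to 2 mm between views, well inside the limits. I saw no sign of the keeper being knocked or of the grip slipping.

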